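# Clear the wire corner of the bench

## Robot

A 6-joint arm with a two-finger parallel gripper is mounted at the origin on the work surface. World frame = base frame: x ahead of the robot, y to its left, z up, the work surface at z = 0. Lengths are in m, angles in degrees, forces in N, time in s.
With the tool pointing down it reaches from about 0.375 to 0.9 m from the base axis. Payload 3.1 kg.
Tool frame: the origin (TCP) lies on the centre line of the jaws, within the pads' length; the fingertips stand 17 mm ahead of it and the grasp point (between the pads) lies 2 mm behind it; z points along the fingers, y is the line along which they close (so a half turn about z gives the same grasp; the last joint's range is limited). The gripper opens to 87 mm and grips with 3 to 60 N. Pads are 19 mm wide; open, the fingers measure 117 mm over their backs; the gripper's body (75 mm by 190 mm) begins 51 mm behind the grasp point.
Start: joints at [58.069, 30.224, 82.088, -0, 67.689, -10.227], TCP at [0.231, 0.581, 0.24] pointing down, gripper open.
Joint ranges: [-176.69, 176.69], [-43.24, 126.21], [12.49, 139.97], [-82, 262], [0, 151.66], [-163.58, 163.58]. Speed limits (degrees/s): [159.86, 159.86, 180, 180, 180, 180].

## Interface

Orientations are given as a 3x3 rotation matrix whose columns are the frame's x, y, z axes.
In Python, from rig import bot, imaging, finder gives the robot as it stands. The module is installed in compiled form; this text tells all that it offers.
- The arm moves only by the tool play_rows, never from a script. Its argument "motion" is a list that holds one entry, the list of rows, each a list of 6 numbers: the shift along the tool's x, y, z in a scale on which 1.0 is 0.4 m, then the turn, a rotation vector about the tool's x, y, z in parts of the range, where 1.0 means 2 rad. In form: [[[dx, dy, dz, wx, wy, wz], ...]]. A call has 1 to 8 rows; each row is the pose to reach, as a shift and turn from the pose commanded when the call began, along the tool's axes at that moment; what a row does not reach only later rows make up. A row lasts 1/12 s, in which the tool goes at most 41.7 mm and 7.16 degrees, less where a joint would pass 70% of its speed; a pose out of reach is approached as far as the arm can. A shift or turn number past 1, either way, is cut back to 1. A call with a gripper value outside its range is refused whole. "fingers" is the finger opening in m, from 0 to 0.087, set as the call begins (left out, the last holds). The fingers move at their own pace and stop on an object; the grip force is fixed at half the most. Time passes only in rows, so rows that repeat a pose let the fingers close. It gives the time, the measured TCP pose, the force, the opening and the grip force at its end, in the units of the state.
- bot.read_state(): the state, without advancing time (a new reading comes with each control period).
- imaging.capture(name): name is "side" or "top" or "wrist"; returns a dict with "frame" (480x640x3 uint8, red, green, blue), "camera_matrix" (3x3 intrinsics, pixels), "k1" (the pictures are not rectified: a ray, as slopes to the right and down, at radius r is drawn at 1 + k1 r^2 times it, then the intrinsics apply), "R" (3x3) and "t" (3): a world point X has camera coordinates R X + t. Camera axes: x right, y down, z forward; pixel columns grow to the right and rows downward; lengths in m; the calibration is good to about 2 mm. A picture is of the moment at which its call begins. There is no depth.
- bot.hand_in(): hands the job in; it is judged then, once.
Trained networks look in the newest picture that a camera, given by its name, has taken for a name from the list of things; names that differ only in an ending like _2 or _b are one class to them, and where a whole thing is asked for, a point or a joint stands for the part that bears it (a point fixed in the world has none). Each returns a list of dicts, best first, with "confidence" (0 to 1); they miss things now and then, are a little off and sometimes report something else, mostly with a low value. They report only what shows in the picture. A call takes as long as a camera call. They do not tell look-alikes from the thing itself.
- finder.recognise(camera, name): "at" ([x, y, z] in m, in world coordinates, good to about 4 mm: the middle of the surface that is visible of it).
- finder.outline_of(camera, name): "pixels" (480x640 bool, what is visible of it).
The state is a dict: "time_s": time; "joint_positions": joint angles; "qvel": joint speeds; "tau": joint torques, N m; "position": TCP position; "tcp_rot": TCP orientation; "force": force on the tool from outside, world axes, zero at the start; "moment": the same for the moment, N m; "opening": opening from 0.0 (shut) to 1.0 (fully open); "grasp_force": force on a finger pad.
Only numpy, scipy, OpenCV 4.12 (cv2) and the standard library are available. Lean on these libraries where they do the work, as an engineer would, in place of code of your own. Each camera call takes 0.05 s, during which the arm holds its last target. There are 200 camera calls.

## Task

Lift every wire reel off its upright spindle and lay it flat on the floor of the open round tin, side by side and not stacked. When all the reels are in, push the tin along the fence, always on the bench and keeping to the fence, until it is home against the stop block; then push each closed can along the fence in the same way, without lifting or tipping it, until they stand against the fence in a closed row behind the tin, each touching the next. Leave the screwdriver, glue bottle and hammer where they are.

Things in the scene. Friction and masses are not known exactly. Their poses are not given: they have to be found in the camera images.
- fence: straight waxed wooden fence, slippery (friction with the tin and cans about 0.25, while the bench has about 0.6), screwed to the bench, 920 mm long, 22 mm thick, 50 mm high. Origin: foot of its working face at mid length; x points into the fence (away from the robot), y along it towards the stop; the working face is the plane x = 0 of this frame and things stand on its -x side.
- stop: dark wooden stop block fixed to the bench in front of the fence near its +y end, 120 mm out from the fence, 40 mm long along it, 60 mm high. Origin: foot of the corner between the fence's working face and the block's stopping face; axes as the fence's; the stopping face is the plane y = 0 of this frame and looks to -y.
- rack: plywood base fixed to the bench, 64 x 280 mm, 15 mm thick, with four upright steel spindles, 16 mm in diameter, standing 50 mm above the base (tops tapered), at y = -105, -35, 35 and 105 mm in its frame, x = 0. Origin: centre of its underside; y along the row. Reels rest on the base, 15 mm above the bench; some spindles may be empty.
- tin: open round aluminium tin, 170 mm in outer diameter, 40 mm high, wall 4 mm, floor 3 mm thick, about 0.4 kg empty; stands loose on the bench against the fence. Origin: centre of its underside, z up. It must not be lifted.
- reel_a: reel of copper wire with black flanges, a ring 52 mm in outer diameter, 24 mm bore, 26 mm high, about 70 g; flanges and winding together can be gripped across the 52 mm. Starts flat around one of the rack's spindles. Origin: centre of its underside, z up along its axis. May be absent.
- reel_b: reel of copper wire with black flanges, a ring 52 mm in outer diameter, 24 mm bore, 26 mm high, about 70 g; flanges and winding together can be gripped across the 52 mm. Starts flat around one of the rack's spindles. Origin: centre of its underside, z up along its axis. May be absent.
- reel_c: reel of copper wire with black flanges, a ring 52 mm in outer diameter, 24 mm bore, 26 mm high, about 70 g; flanges and winding together can be gripped across the 52 mm. Starts flat around one of the rack's spindles. Origin: centre of its underside, z up along its axis. May be absent.
- reel_d: reel of copper wire with black flanges, a ring 52 mm in outer diameter, 24 mm bore, 26 mm high, about 70 g; flanges and winding together can be gripped across the 52 mm. Starts flat around one of the rack's spindles. Origin: centre of its underside, z up along its axis. May be absent.
- can_a: closed squat grey can with a steel lid, 96 mm in diameter, 75 mm high, about 0.45 kg, standing upright by the fence, on the -y side of the tin; too wide to pick up. Origin: centre of its underside, z up. May be absent.
- can_b: closed squat grey can with a steel lid, 96 mm in diameter, 75 mm high, about 0.45 kg, standing upright by the fence, on the -y side of the tin; too wide to pick up. Origin: centre of its underside, z up. May be absent.
- screwdriver: screwdriver lying on the bench near the robot, about 200 mm long; a bystander. Origin on its underside.
- glue: white glue bottle, 56 mm in diameter, 150 mm high, standing beyond the fence; a bystander. Origin: centre of its underside.
- hammer: hammer lying on the bench beyond the fence; a bystander. Origin on its underside.
Not all that is in view belongs to the job. Of the things that look like the tin, the middle-sized one is meant. What is shaped like the reel_c but turquoise or yellow is not meant.

How it is judged:
By the outcome, as a careful person would: the job done as asked, in the order asked, and still so for the second after the job is handed in, with the robot touching nothing.
Of reel_a, reel_b, reel_c, reel_d only 3 to 4 are there at a start; the rules pass over those that are not, and their reading is None.
Of can_a, can_b only 1 to 2 are there at a start; the rules pass over those that are not, and their reading is None.
At some moment in a run one of tin, can_a, can_b may be knocked a few centimetres aside while the robot is not near it.
It also fails if it takes over 210 s, if anything falls off the work surface, if the arm or the gripper's body presses on something with over 40 N, if the wrist force passes 120 N, or if a joint passes its speed limit or range.

## Working session

There is one attempt and no reset: what is moved stays moved. The work goes in short steps, Python scripts to look and compute and a tool call to move; the robot and the scene stay as the last step left them, time stands still between calls to the robot, and variables do not carry over. Pictures are saved under pics/ and viewed, at most 16 in all, crops included, and the job is handed in when it is done.

Besides the shell and the picture viewer there is one more tool, called as name(argument=value, ...), one argument or row to a line, values as JSON. play_rows: Moves the arm, as the interface text tells. Its arguments: {"type":"object","properties":{"motion":{"type":"array"},"fingers":{"type":"number"}},"required":["motion"]}

```bash
mkdir -p pics; cat > h.py <<'E'
from rig import bot, imaging, finder
import numpy as np, cv2
def cap(n,f=None):
    c=imaging.capture(n)
    if f: cv2.imwrite('pics/'+f,c['frame'][:,:,::-1])
    return c
def ray(c,u,v):
    K=c['camera_matrix'];k=c['k1']
    d=np.array([(u-K[0,2])/K[0,0],(v-K[1,2])/K[1,1]]);s=d.copy()
    for _ in range(20): s=d/(1+k*(s@s))
    R=np.array(c['R']);return -R.T@np.array(c['t']), R.T@np.array([s[0],s[1],1])
def atz(c,u,v,z):
    o,d=ray(c,u,v);return o+d*(z-o[2])/d[2]
def proj(c,X):
    p=np.array(c['R'])@np.array(X)+np.array(c['t']);s=p[:2]/p[2];s=s*(1+c['k1']*(s@s))
    K=c['camera_matrix'];return np.array([K[0,0]*s[0]+K[0,2],K[1,1]*s[1]+K[1,2]])
def tri(rs):
    A=np.zeros((3,3));b=np.zeros(3)
    for o,d in rs:
        d=d/np.linalg.norm(d);M=np.eye(3)-np.outer(d,d);A+=M;b+=M@o
    return np.linalg.solve(A,b)
E
python3 - <<'E'
from h import *
np.set_printoptions(precision=3,suppress=True)
s=bot.read_state();print(s)
for cam in('top','side'):
    c=cap(cam,cam+'0.png');print(cam,c['k1'],-np.array(c['R']).T@np.array(c['t']))
    for n in('fence','stop','rack','tin','reel_a','can_a','screwdriver'):
        for r in finder.recognise(cam,n): print(n,round(r['confidence'],2),np.array(r['at']),proj(c,r['at']).round())
E
```

```text
{'time_s': 0.0, 'joint_positions': array([ 58.07 ,  30.28 ,  82.157,  -0.   ,  67.686, -10.227]), 'qvel': array([ 0.027,  0.028,  0.024,  0.004, -0.046, -0.063]), 'tau': array([ -0.   , -44.005, -17.659,   0.063,   0.058,  -0.   ]), 'position': array([0.231, 0.58 , 0.239]), 'tcp_rot': array([[-0.929,  0.37 , -0.001],
       [ 0.37 ,  0.929, -0.002],
       [ 0.   , -0.002, -1.   ]]), 'force': array([0.226, 0.169, 0.421]), 'moment': array([-0.012, -0.061,  0.047]), 'grasp_force': 0.0, 'opening': 1.0029133078487418}
top -0.05204851662052586 [0.332 0.045 1.151]
fence 0.93 [ 0.667 -0.002  0.049] [325. 176.]
stop 0.78 [0.581 0.372 0.064] [152. 216.]
stop 0.21 [ 0.42  -0.183  0.044] [413. 286.]
rack 0.58 [ 0.422 -0.233  0.015] [432. 286.]
tin 0.95 [0.343 0.031 0.003] [314. 325.]
tin 0.75 [0.244 0.424 0.004] [132. 377.]
reel_a 0.97 [ 0.325 -0.117  0.027] [383. 332.]
reel_a 0.92 [ 0.424 -0.113  0.04 ] [380. 285.]
reel_a 0.78 [ 0.318 -0.203  0.029] [424. 334.]
reel_a 0.72 [ 0.423 -0.184  0.039] [413. 285.]
reel_a 0.71 [ 0.427 -0.318  0.042] [474. 281.]
can_a 0.84 [ 0.604 -0.135  0.075] [388. 199.]
screwdriver 0.89 [0.334 0.177 0.024] [245. 332.]
side -0.03280371975637069 [ 0.373 -1.183  0.74 ]
fence 0.81 [ 0.666 -0.24   0.048] [390. 299.]
stop 0.74 [0.581 0.357 0.044] [323. 195.]
stop 0.24 [ 0.426 -0.194  0.039] [285. 294.]
rack 0.67 [ 0.419 -0.259  0.017] [284. 319.]
tin 0.84 [0.246 0.445 0.025] [223. 191.]
tin 0.8 [0.348 0.039 0.006] [253. 256.]
tin 0.76 [0.574 0.12  0.016] [330. 237.]
reel_a 0.87 [ 0.326 -0.133  0.024] [243. 286.]
reel_a 0.81 [ 0.427 -0.125  0.04 ] [284. 278.]
reel_a 0.76 [ 0.427 -0.343  0.035] [289. 337.]
reel_a 0.68 [ 0.318 -0.22   0.022] [239. 308.]
reel_a 0.59 [ 0.421 -0.193  0.041] [283. 293.]
can_a 0.74 [ 0.605 -0.17   0.058] [359. 279.]
screwdriver 0.85 [0.331 0.163 0.019] [247. 231.]
```

View pics/top0.png

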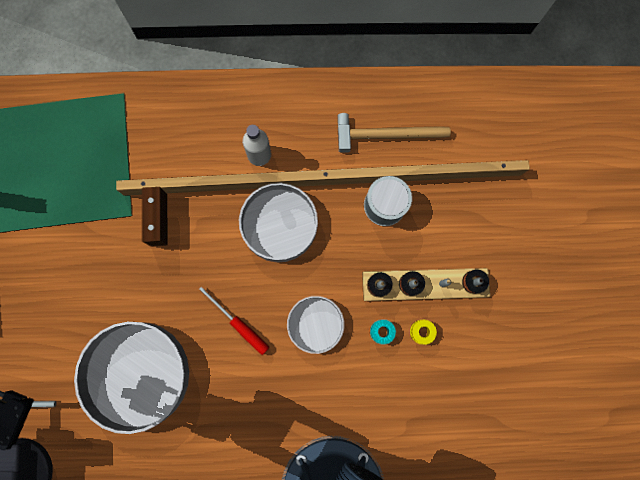

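View pics/side0.png

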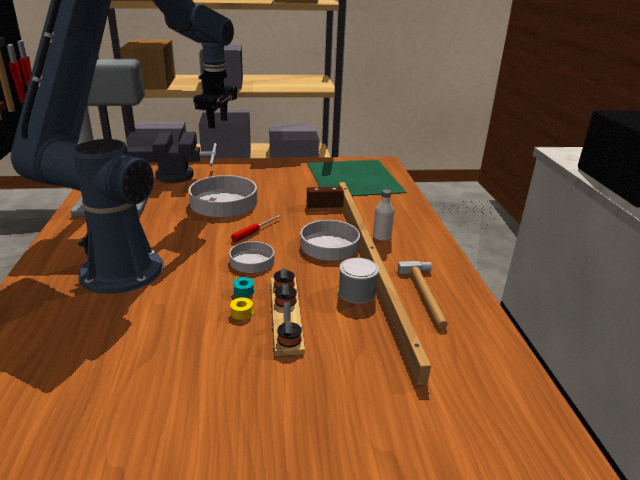

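Three tin look-alikes in the top picture: (279,222), (316,325) and (132,378). The middle-sized one at (279,222) also stands at the fence, so it is the tin. The black-flanged copper reels are at (380,285), (413,285) and (477,281); the third spindle is empty. Turquoise (383,332) and yellow (424,332) are decoys. There is one can, at (388,200). I'll measure and confirm in a crop.

```bash
cat > meas.py <<'E'
from h import *
np.set_printoptions(precision=4,suppress=True)
def circ(c,m,z):
    ct=max(cv2.findContours(m.astype(np.uint8),0,1)[0],key=len)[:,0]
    ct=cv2.convexHull(ct)[:,0]
    P=np.array([atz(c,u,v,z)[:2] for u,v in ct]);
    (x,y),r=cv2.minEnclosingCircle(P.astype(np.float32)); return x,y,r
E
python3 - <<'E'
from meas import *
c=cap('top')
for n,z in(('tin',.04),('can_a',.075),('reel_a',.041)):
    for r in finder.outline_of('top',n): 
        m=r['pixels'];print(n,round(r['confidence'],2),m.sum(),np.argwhere(m).mean(0)[::-1].round(),np.array(circ(c,m,z)))
for n in('fence','stop','rack'):
    for r in finder.outline_of('top',n)[:1]:
        m=r['pixels']
        if n=='fence':
            L=[]
            for u in range(130,525,5):
                v=np.flatnonzero(m[:,u])
                if len(v): L.append((u,v.min(),v.max()))
            for nm,k,z in(('back top',1,.05),('front foot',2,0.)):
                P=np.array([atz(c,l[0],l[k]+(.5 if k==2 else -.5),z)[:2] for l in L])
                ok=np.ones(len(P),bool)
                for _ in range(5):
                    f=np.polyfit(P[ok,1],P[ok,0],1);e=P[:,0]-np.polyval(f,P[:,1]);ok=abs(e-np.median(e[ok]))<.003
                print(nm,'x=',f,ok.sum(),'of',len(ok),e[ok].std())
        else:
            ct=max(cv2.findContours(m.astype(np.uint8),0,1)[0],key=len)
            b=cv2.boxPoints(cv2.minAreaRect(ct));z={'stop':.06,'rack':.015}[n]
            print(n,b.round(1).tolist(),[atz(c,u,v,z)[:2].round(4).tolist() for u,v in b])
cv2.imwrite('pics/crop.png',cv2.resize(c['frame'][150:400,100:500,::-1],(800,500),interpolation=cv2.INTER_CUBIC))
E
```

```text
tin 0.94 4822 [278. 222.] [0.5675 0.1043 0.0874]
tin 0.89 10162 [131. 377.] [0.251  0.4157 0.1211]
tin 0.55 2525 [315. 325.] [0.3445 0.0285 0.0607]
can_a 0.76 1765 [387. 201.] [ 0.5999 -0.1341  0.0547]
reel_a 0.86 480 [379. 284.] [ 0.426  -0.1109  0.0288]
reel_a 0.83 495 [423. 332.] [ 0.3218 -0.1996  0.0285]
back top x= [-0.0295  0.682 ] 76 of 79 0.0008270867282106316
front foot x= [-0.029   0.6608] 60 of 79 0.0011045627835617683
stop [[141.0, 187.0], [167.0, 187.0], [167.0, 246.0], [141.0, 246.0]] [[0.6484, 0.398], [0.6469, 0.3414], [0.5173, 0.3385], [0.5187, 0.3939]]
rack [[361.70001220703125, 271.5], [488.3999938964844, 267.8999938964844], [489.20001220703125, 297.29998779296875], [362.6000061035156, 300.8999938964844]] [[0.4571, -0.0778], [0.4571, -0.3613], [0.392, -0.3577], [0.3927, -0.0769]]
```

View pics/crop.png

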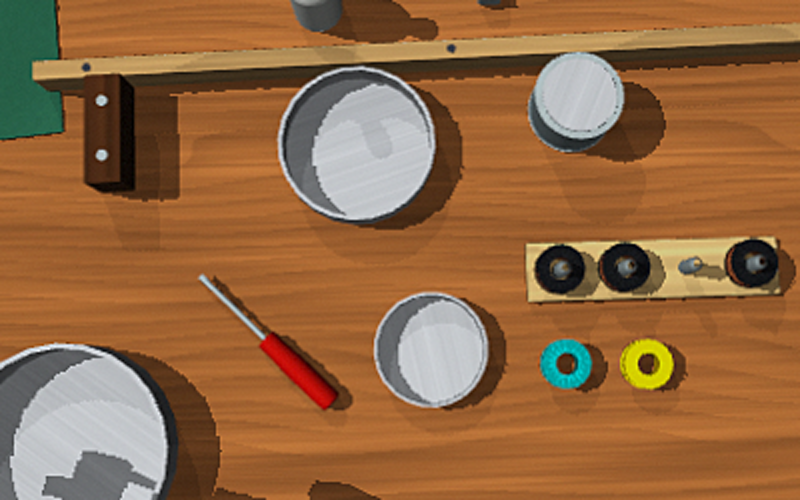

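The crop confirms it: the tin is at (279,222), the three black reels are on spindles 1, 2 and 4 with the third empty, and there is one can. Next I'll look at the rack from above with the wrist camera.

```bash
cat > go.py <<'E'
import sys
from h import *
from scipy.spatial.transform import Rotation as Ro
def go(x,y,z,h=90):
    s=bot.read_state();R=np.array(s['tcp_rot']);a=np.radians(h)
    T=np.array([[np.cos(a),np.sin(a),0],[np.sin(a),-np.cos(a),0],[0,0,-1]])
    d=R.T@(np.array([x,y,z])-s['position']);w=Ro.from_matrix(R.T@T).as_rotvec(degrees=True)
    n=max(np.linalg.norm(d)/.0417,np.linalg.norm(w)/7.16)
    print('shift',d.round(4).tolist(),'turn',w.round(2).tolist(),'rows %.1f'%n,'t',s['time_s'],'pos',s['position'].round(4),'q',s['joint_positions'].round(0)[[0,5]])
if __name__=='__main__': go(*map(float,sys.argv[1:]))
E
python3 go.py .40 -.2 .30 90
```

```text
shift [-0.4456, -0.6629, -0.0605] turn [0.0, -0.0, 68.3] rows 19.2 t 1.15 pos [0.2311 0.5807 0.2396] q [ 58. -10.]
```

The rows are not in the units I measure in: shifts go in shares of 0.4 m and turns go in shares of 2 rad. I convert before sending: -0.24 m is -0.6, -0.04 m is -0.1, 40 degrees is 0.3491.

play_rows(
  motion=[
    [[-0.25,-0.2,-0.05,0,0,0.1222],[-0.6,-0.5,-0.1,0,0,0.3491],[-0.6,-0.5,-0.1,0,0,0.3491],[-0.6,-0.5,-0.1,0,0,0.3491],[-0.6,-0.5,-0.1,0,0,0.3491],[-0.6,-0.5,-0.1,0,0,0.3491],[-0.6,-0.5,-0.1,0,0,0.3491],[-0.6,-0.5,-0.1,0,0,0.3491]],
  ],
)

```text
time_s: 1.82
position: [0.3818, 0.303, 0.2803]
tcp_rot: [[-0.472, 0.882, 0.002], [0.882, 0.472, -0.001], [-0.002, 0.001, -1.0]]
force: [-0.1, 0.1, -0.8]
opening: 0.999
grasp_force: 0.0
```

```bash
python3 go.py .42 -.1 .30 90
```

```text
shift [-0.3734, -0.1565, -0.0193] turn [0.09, 0.07, 28.16] rows 9.7 t 1.8167 pos [0.3818 0.303  0.2803] q [25. -3.]
```

Converted, -0.3 m is -0.75, -0.12 m is -0.3, 28 degrees is 0.2443.

play_rows(
  motion=[
    [[-0.75,-0.3,-0.05,0,0,0.2443],[-0.75,-0.3,-0.05,0,0,0.2443],[-0.75,-0.3,-0.05,0,0,0.2443],[-0.75,-0.3,-0.05,0,0,0.2443],[-0.75,-0.3,-0.05,0,0,0.2443],[-0.75,-0.3,-0.05,0,0,0.2443],[-0.75,-0.3,-0.05,0,0,0.2443],[-0.75,-0.3,-0.05,0,0,0.2443]],
  ],
)

```text
time_s: 2.48
position: [0.417, -0.0178, 0.3002]
tcp_rot: [[-0.004, 1.0, 0.002], [1.0, 0.004, -0.001], [-0.001, 0.002, -1.0]]
force: [-0.0, -0.2, 0.3]
opening: 0.998
grasp_force: 0.0
```

```bash
python3 go.py .42 -.2 .30 90; python3 - <<'E'
from meas import *
c=cap('wrist','w1.png');print('cam',-np.array(c['R']).T@np.array(c['t']))
for r in finder.recognise('wrist','reel_a'): print(round(r['confidence'],2),np.array(r['at']),proj(c,r['at']).round())
E
```

```text
shift [-0.1822, 0.0024, 0.0004] turn [0.09, 0.07, 0.21] rows 4.4 t 2.4833 pos [ 0.417  -0.0178  0.3002] q [-18. -18.]
cam [0.4156 0.0509 0.4449]
0.95 [ 0.3248 -0.2115  0.0288] [254. 350.]
0.85 [ 0.4266 -0.106   0.0396] [331. 280.]
0.78 [ 0.4273 -0.1921  0.0396] [331. 342.]
0.76 [ 0.3291 -0.1161  0.0295] [253. 284.]
```

View pics/w1.png

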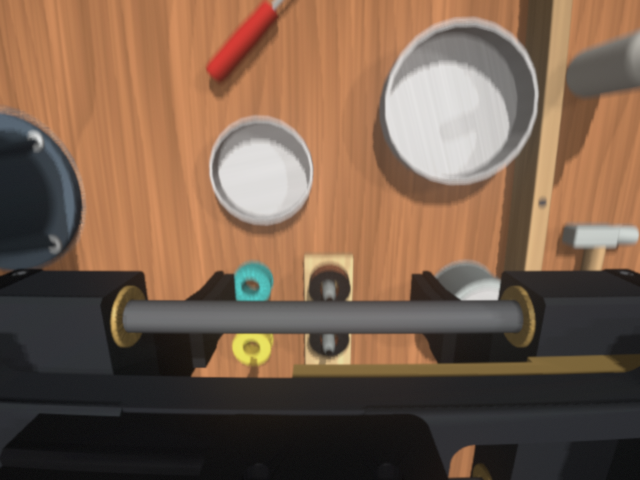

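The wrist view is blocked below about row 270 by the gripper, and reels show at (330,285) and (330,342). The camera sits on the +y side of the tool, so I'll view the rack from further to -y.

Converted, -0.33 m is -0.825.

play_rows(
  motion=[
    [[-0.825,0,0,0,0,0],[-0.825,0,0,0,0,0],[-0.825,0,0,0,0,0],[-0.825,0,0,0,0,0],[-0.825,0,0,0,0,0],[-0.825,0,0,0,0,0],[-0.825,0,0,0,0,0],[-0.825,0,0,0,0,0]],
  ],
)

```text
time_s: 3.25
position: [0.4185, -0.3464, 0.2995]
tcp_rot: [[-0.005, 1.0, 0.0], [1.0, 0.005, 0.0], [0.0, 0.0, -1.0]]
force: [1.4, -0.6, 0.2]
opening: 0.999
grasp_force: 0.0
```

```bash
cat > look.py <<'E'
from meas import *
import pickle,sys
c=cap('wrist',sys.argv[1]+'.png')
o=[]
print('cam',ray(c,0,0)[0])
for r in finder.outline_of('wrist','reel_a'):
    m=r['pixels'];ct=max(cv2.findContours(m.astype(np.uint8),0,1)[0],key=len)
    p=np.argwhere(m).mean(0)[::-1];print(round(r['confidence'],2),m.sum(),p.round(1),atz(c,*p,.034),np.array(circ(c,m,.041)));o.append((ray(c,*p),atz(c,*p,.034)))
pickle.dump(o,open(sys.argv[1]+'.pkl','wb'))
E
python3 look.py w2
```

```text
cam [ 0.4173 -0.2778  0.4443]
0.96 1950 [330.2  60. ] [ 0.4251 -0.1847  0.034 ] [ 0.4257 -0.1871  0.0286]
0.9 1047 [240.1  13.2] [ 0.3298 -0.1383  0.034 ] [ 0.3295 -0.132   0.0263]
0.64 1890 [238.2  83.8] [ 0.3248 -0.2089  0.034 ] [ 0.3264 -0.2109  0.0283]
0.62 1402 [329.3 191.1] [ 0.4254 -0.3261  0.034 ] [ 0.4251 -0.3254  0.027 ]
0.59 788 [330.2   8.8] [ 0.4247 -0.1343  0.034 ] [ 0.4238 -0.1308  0.0233]
```

Converted, -0.08 m is -0.2, -0.04 m is -0.1.

play_rows(
  motion=[
    [[-0.1,0,-0.05,0,0,0],[-0.2,0,-0.05,0,0,0],[-0.2,0,-0.05,0,0,0],[-0.2,0,-0.05,0,0,0]],
  ],
)

```text
time_s: 3.68
position: [0.4191, -0.4253, 0.3192]
tcp_rot: [[-0.004, 1.0, 0.0], [1.0, 0.004, 0.001], [0.001, 0.0, -1.0]]
force: [-0.4, 1.1, 0.7]
opening: 1.002
grasp_force: 0.0
```

```bash
python3 look.py w3; python3 - <<'E'
from h import *;import pickle
a,b=[pickle.load(open(f'w{i}.pkl','rb')) for i in(2,3)]
for ra,pa in a:
    for rb,pb in b:
        if np.linalg.norm(pa-pb)<.02: print(tri([ra,rb]).round(4))
E
python3 go.py .425 -.32 .12 90
```

```text
cam [ 0.418  -0.3569  0.464 ]
0.81 706 [329.1   8.2] [ 0.4248 -0.2056  0.034 ] [ 0.4245 -0.2014  0.0239]
0.75 1239 [328.8 120.8] [ 0.4251 -0.3251  0.034 ] [ 0.4248 -0.3262  0.0259]
0.59 1594 [238.5  19.5] [ 0.3245 -0.2168  0.034 ] [ 0.3253 -0.2162  0.0287]
[ 0.3136 -0.2005 -0.016 ]
[ 0.4252 -0.3255  0.0393]
shift [0.1022, 0.0069, 0.1992] turn [-0.05, -0.16, 0.34] rows 5.4 t 3.7833 pos [ 0.4189 -0.4228  0.3189] q [-56. -56.]
```

View pics/w3.png

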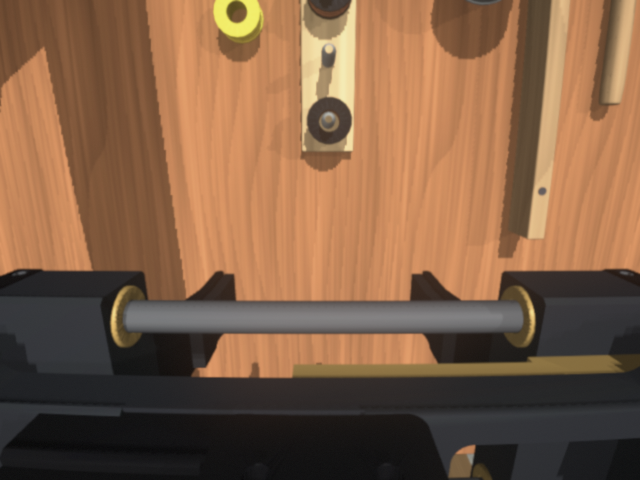

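The wrist picture shows the far reel at (329,121), its spindle and the empty spindle at (328,55). The reel centre is (0.425,-0.3255), with its top at about 0.04. Going to grasp it.

Converted, 0.19 m is 0.475, 0.098 m is 0.245, 0.3 degrees is 0.0026.

play_rows(
  motion=[
    [[0.245,0.0163,0.475,0,0,0.0026],[0.245,0.0163,0.475,0,0,0.0026],[0.245,0.0163,0.475,0,0,0.0026],[0.245,0.0163,0.475,0,0,0.0026],[0.245,0.0163,0.475,0,0,0.0026],[0.245,0.0163,0.475,0,0,0.0026],[0.245,0.0163,0.475,0,0,0.0026]],
  ],
)

```text
time_s: 4.37
position: [0.4237, -0.3229, 0.128]
tcp_rot: [[-0.003, 1.0, -0.005], [1.0, 0.003, 0.006], [0.006, -0.005, -1.0]]
force: [0.7, -0.7, 0.9]
opening: 0.998
grasp_force: 0.0
```

```bash
python3 go.py .425 -.3255 .038 90
```

```text
shift [-0.0031, 0.0018, 0.09] turn [-0.27, -0.32, 0.19] rows 2.2 t 4.3667 pos [ 0.4237 -0.3229  0.128 ] q [-49. -50.]
```

Converted, 0.09 m is 0.225, -0.001 m is -0.0025.

play_rows(
  motion=[
    [[-0.0025,0.0025,0.075,0,0,0],[-0.0025,0.0025,0.15,0,0,0],[-0.0025,0.0025,0.225,0,0,0],[-0.0025,0.0025,0.225,0,0,0],[-0.0025,0.0025,0.225,0,0,0]],
  ],
)

```text
time_s: 4.78
position: [0.4265, -0.3291, 0.0405]
tcp_rot: [[0.0, 1.0, 0.001], [1.0, -0.0, -0.001], [-0.001, 0.001, -1.0]]
force: [0.3, -0.1, 0.2]
opening: 0.999
grasp_force: 0.0
```

play_rows(
  motion=[
    [[0,0,0,0,0,0],[0,0,0,0,0,0],[0,0,0,0,0,0],[0,0,0,0,0,0],[0,0,0,0,0,0],[0,0,0,0,0,0],[0,0,0,0,0,0],[0,0,0,0,0,0]],
  ],
  fingers=0.04,
)

```text
time_s: 5.45
position: [0.426, -0.3281, 0.0401]
tcp_rot: [[0.0, 1.0, 0.001], [1.0, -0.0, -0.0], [-0.0, 0.001, -1.0]]
force: [-0.5, -0.3, 5.8]
opening: 0.599
grasp_force: 30.0
```

Converted, -0.13 m is -0.325, -0.09 m is -0.225.

play_rows(
  motion=[
    [[0,0,-0.05,0,0,0],[0,0,-0.125,0,0,0],[0,0,-0.225,0,0,0],[0,0,-0.325,0,0,0],[0,0,-0.325,0,0,0],[0,0,-0.325,0,0,0]],
  ],
)

```text
time_s: 5.95
position: [0.4268, -0.329, 0.1717]
tcp_rot: [[-0.0, 1.0, 0.004], [1.0, 0.0, -0.004], [-0.004, 0.004, -1.0]]
force: [-0.2, -0.2, -1.1]
opening: 0.6
grasp_force: 30.0
```

```bash
cat > chk.py <<'E'
from meas import *
def chk(pr=True):
    c=cap('top');o={}
    for n,z in(('tin',.04),('can_a',.075)):
        for r in finder.outline_of('top',n):
            m=r['pixels']
            x,y,rr=circ(c,m,z)
            if x>.45:
                print(n,round(r['confidence'],2),m.sum(),np.array([x,y,rr])); 
    return c
if __name__=='__main__': chk()
E
python3 chk.py; python3 go.py .565 .104 .14 90;python3 - <<'E'
from h import *
c=cap('top')
for n in('tin','can_a'):
  for r in finder.recognise('top',n): print(n,r['at'])
E
```

```text
tin 0.77 4816 [0.5674 0.1033 0.0888]
can_a 0.56 1835 [ 0.6018 -0.1326  0.0574]
shift [0.4307, 0.1402, 0.0289] turn [-0.14, -0.16, -0.0] rows 10.9 t 6.1 pos [ 0.4248 -0.3268  0.168 ] q [-50. -50.]
tin [0.5742, 0.1073, 0.0024]
tin [0.2441, 0.4217, 0.0049]
tin [0.3544, 0.0372, 0.0019]
tin [0.4391, -0.1044, 0.0373]
can_a [0.6015, -0.137, 0.0751]
can_a [0.5717, 0.1021, 0.0036]
can_a [0.7211, 0.141, 0.0998]
```

Converted, 0.27 m is 0.675, 0.1 m is 0.25.

play_rows(
  motion=[
    [[0.675,0.25,0,0,0,0],[0.675,0.25,0,0,0,0],[0.675,0.25,0,0,0,0],[0.675,0.25,0,0,0,0],[0.675,0.25,0,0,0,0],[0.675,0.25,0,0,0,0],[0.675,0.25,0,0,0,0],[0.675,0.25,0,0,0,0]],
  ],
)

```text
time_s: 6.92
position: [0.5266, -0.0516, 0.1685]
tcp_rot: [[-0.006, 1.0, -0.001], [1.0, 0.006, 0.003], [0.003, -0.001, -1.0]]
force: [-0.6, -1.3, -0.4]
opening: 0.6
grasp_force: 30.0
```

```bash
cat > wt.py <<'E'
from meas import *
import sys
from scipy.optimize import least_squares
def tinfit(cam='wrist',f=None):
    c=cap(cam,f);out=[]
    for r in finder.outline_of(cam,'tin'):
        m=r['pixels'];ct=max(cv2.findContours(m.astype(np.uint8),0,1)[0],key=len)[:,0]
        ct=np.array([p for p in ct if 3<p[0]<636 and 3<p[1]<476])
        if len(ct)<60: continue
        # far side of the rim: points whose rim edge hides nothing below
        P=np.array([atz(c,u,v,.04)[:2] for u,v in ct]);g=P.mean(0)
        o=ray(c,0,0)[0][:2];d=(g-o)/np.linalg.norm(g-o)
        far=(P-g)@d>-.02
        s=least_squares(lambda q:np.hypot(*(P[far]-q[:2]).T)-.085,g,loss='soft_l1',f_scale=.001)
        print(round(r['confidence'],2),'cam',o,'px',ct.mean(0),'ctr',s.x,'rms',s.fun.std(),far.sum(),'free',circ(c,m,.04));out.append(s.x)
    return out
if __name__=='__main__': tinfit(*sys.argv[1:])
E
python3 wt.py wrist w4.png; python3 wt.py top; python3 go.py .571 .106 .12 90
```

```text
0.93 cam [0.5254 0.0165] px [102.2567 133.5402] ctr [0.3843 0.0234] rms 0.011786930859318947 275 free (0.35631027817726135, 0.025700148195028305, 0.06351412087678909)
0.62 cam [0.5254 0.0165] px [382.3446  92.6995] ctr [0.5685 0.1025] rms 0.0004454515094780862 182 free (0.5683450102806091, 0.10142558068037033, 0.08613739907741547)
0.86 cam [0.3322 0.0449] px [ 98.3973 387.2768] ctr [0.231  0.4473] rms 0.017631736437627832 148 free (0.23506055772304535, 0.45337265729904175, 0.10588430613279343)
0.73 cam [0.3322 0.0449] px [277.5227 221.7955] ctr [0.5701 0.1046] rms 0.0011424892888673834 127 free (0.5688169002532959, 0.10552060604095459, 0.08894374966621399)
shift [0.1644, 0.0458, 0.0487] turn [-0.09, -0.0, -0.01] rows 4.3 t 7.1167 pos [ 0.5253 -0.0584  0.1688] q [-18. -18.]
```

View pics/w4.png

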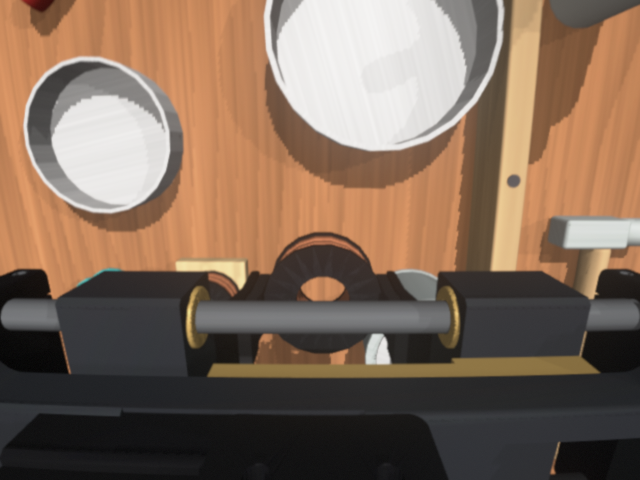

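The reel hangs straight in the jaws at (322,290), and the tin centre is (0.569,0.103). I'll place reel 1 on the +y side, at about (0.566,0.152).

Converted, 0.209 m is 0.5225, 0.041 m is 0.1025.

play_rows(
  motion=[
    [[0.1,0.025,0,0,0,0],[0.2,0.05,0.025,0,0,0],[0.3,0.075,0.05,0,0,0],[0.4,0.1,0.075,0,0,0],[0.475,0.1025,0.125,0,0,0],[0.5225,0.1025,0.175,0,0,0],[0.5225,0.1025,0.175,0,0,0],[0.5225,0.1025,0.175,0,0,0]],
  ],
)

```text
time_s: 7.78
position: [0.5658, 0.1501, 0.098]
tcp_rot: [[0.0, 1.0, -0.004], [1.0, -0.0, -0.001], [-0.001, -0.004, -1.0]]
force: [-0.1, -0.2, -0.5]
opening: 0.596
grasp_force: 30.0
```

play_rows(
  motion=[
    [[0,0,0,0,0,0],[0,0,0,0,0,0],[0,0,0,0,0,0]],
  ],
)

```text
time_s: 8.03
position: [0.5678, 0.1493, 0.1007]
tcp_rot: [[0.003, 1.0, 0.002], [1.0, -0.003, -0.0], [-0.0, 0.002, -1.0]]
force: [0.2, 0.3, -0.0]
opening: 0.602
grasp_force: 30.0
```

```bash
python3 go.py .566 .1505 .029 90
```

```text
shift [0.0012, -0.002, 0.0717] turn [0.12, 0.01, -0.16] rows 1.7 t 8.0333 pos [0.5678 0.1493 0.1007] q [4. 4.]
```

Converted, 0.071 m is 0.1775, 0.069 m is 0.1725.

play_rows(
  motion=[
    [[0.0025,-0.0025,0.075,0,0,0],[0.0025,-0.0025,0.1375,0,0,0],[0.0025,-0.0025,0.165,0,0,0],[0.0025,-0.0025,0.1725,0,0,0],[0.0025,-0.0025,0.1775,0,0,0],[0.0025,-0.0025,0.1775,0,0,0],[0.0025,-0.0025,0.1775,0,0,0]],
  ],
)

```text
time_s: 8.62
position: [0.5669, 0.152, 0.0297]
tcp_rot: [[0.0, 1.0, 0.002], [1.0, -0.0, 0.0], [0.0, 0.002, -1.0]]
force: [-0.3, -0.1, -0.6]
opening: 0.597
grasp_force: 30.0
```

Converted, -0.09 m is -0.225, -0.05 m is -0.125.

play_rows(
  motion=[
    [[0,0,0,0,0,0],[0,0,0,0,0,0],[0,0,0,0,0,0],[0,0,-0.05,0,0,0],[0,0,-0.125,0,0,0],[0,0,-0.225,0,0,0],[0,0,-0.225,0,0,0],[0,0,-0.225,0,0,0]],
  ],
  fingers=0.06,
)

```text
time_s: 9.28
position: [0.5679, 0.1524, 0.1216]
tcp_rot: [[-0.0, 1.0, 0.007], [1.0, 0.0, 0.0], [0.0, 0.007, -1.0]]
force: [-0.8, 0.8, 0.7]
opening: 0.691
grasp_force: 0.0
```

```bash
python3 go.py .4255 -.187 .14 90
```

```text
shift [-0.3394, -0.1423, -0.0196] turn [0.39, -0.03, 0.01] rows 8.8 t 9.2833 pos [0.5679 0.1524 0.1216] q [4. 4.]
```

Converted, -0.31 m is -0.775, -0.03 m is -0.075.

play_rows(
  motion=[
    [[-0.775,-0.325,-0.075,0,0,0],[-0.775,-0.325,-0.075,0,0,0],[-0.775,-0.325,-0.075,0,0,0],[-0.775,-0.325,-0.075,0,0,0],[-0.775,-0.325,-0.075,0,0,0],[-0.775,-0.325,-0.075,0,0,0],[-0.775,-0.325,-0.075,0,0,0],[-0.775,-0.325,-0.075,0,0,0]],
  ],
  fingers=0.087,
)

```text
time_s: 9.95
position: [0.4356, -0.1551, 0.1475]
tcp_rot: [[-0.0, 1.0, -0.002], [1.0, 0.0, 0.001], [0.001, -0.002, -1.0]]
force: [-0.2, 0.1, 0.3]
opening: 0.993
grasp_force: 0.0
```

play_rows(
  motion=[
    [[0,0,0,0,0,0],[0,0,0,0,0,0],[0,0,0,0,0,0]],
  ],
)

```text
time_s: 10.2
position: [0.4367, -0.1536, 0.1475]
tcp_rot: [[0.001, 1.0, -0.002], [1.0, -0.001, 0.002], [0.002, -0.002, -1.0]]
force: [-0.4, 0.5, 0.5]
opening: 0.997
grasp_force: 0.0
```

```bash
python3 go.py .4255 -.1855 .10 90; python3 chk.py
```

```text
shift [-0.032, -0.011, 0.0475] turn [-0.1, -0.09, -0.08] rows 1.4 t 10.2 pos [ 0.4367 -0.1536  0.1475] q [-33. -33.]
tin 0.94 3243 [0.5721 0.1051 0.0878]
can_a 0.61 1766 [ 0.6012 -0.134   0.0568]
can_a 0.2 1447 [0.5793 0.3616 0.0665]
```

Converted, 0.048 m is 0.12, -0.032 m is -0.08.

play_rows(
  motion=[
    [[-0.08,-0.0275,0.075,0,0,0],[-0.08,-0.0275,0.12,0,0,0],[-0.08,-0.0275,0.12,0,0,0],[-0.08,-0.0275,0.12,0,0,0],[-0.08,-0.0275,0.12,0,0,0]],
  ],
)

```text
time_s: 10.77
position: [0.4268, -0.1848, 0.1005]
tcp_rot: [[-0.002, 1.0, -0.0], [1.0, 0.002, 0.0], [0.0, -0.0, -1.0]]
force: [0.3, -0.6, -1.0]
opening: 1.0
grasp_force: 0.0
```

Converted, 0.06 m is 0.15, 0.03 m is 0.075.

play_rows(
  motion=[
    [[0,0,0.075,0,0,0],[0,0,0.15,0,0,0],[0,0,0.15,0,0,0],[0,0,0.15,0,0,0]],
  ],
)

```text
time_s: 11.1
position: [0.4261, -0.1849, 0.0401]
tcp_rot: [[-0.001, 1.0, -0.002], [1.0, 0.001, 0.002], [0.002, -0.002, -1.0]]
force: [-0.6, -0.1, 0.2]
opening: 0.998
grasp_force: 0.0
```

play_rows(
  motion=[
    [[0,0,0,0,0,0],[0,0,0,0,0,0],[0,0,0,0,0,0],[0,0,0,0,0,0],[0,0,0,0,0,0],[0,0,0,0,0,0],[0,0,0,0,0,0],[0,0,0,0,0,0]],
  ],
  fingers=0.04,
)

```text
time_s: 11.77
position: [0.4265, -0.1862, 0.0407]
tcp_rot: [[-0.0, 1.0, 0.001], [1.0, 0.0, -0.0], [-0.0, 0.001, -1.0]]
force: [-0.6, 0.0, 5.7]
opening: 0.595
grasp_force: 30.0
```

Converted, -0.11 m is -0.275, -0.09 m is -0.225.

play_rows(
  motion=[
    [[0,0,-0.05,0,0,0],[0,0,-0.125,0,0,0],[0,0,-0.225,0,0,0],[0,0,-0.275,0,0,0],[0.05,0.05,-0.275,0,0,0],[0.125,0.125,-0.275,0,0,0],[0.2,0.175,-0.275,0,0,0],[0.275,0.225,-0.275,0,0,0]],
  ],
)

```text
time_s: 12.43
position: [0.5174, -0.0751, 0.1504]
tcp_rot: [[0.001, 1.0, 0.001], [1.0, -0.001, -0.0], [-0.0, 0.001, -1.0]]
force: [-0.6, 0.0, -0.8]
opening: 0.596
grasp_force: 30.0
```

```bash
python3 go.py .567 .054 .10 90; python3 wt.py wrist w5.png
```

```text
shift [0.1292, 0.0494, 0.0504] turn [0.04, 0.01, -0.08] rows 3.5 t 12.4333 pos [ 0.5174 -0.0751  0.1504] q [-21. -20.]
0.82 cam [ 0.5166 -0.0065] px [396.861   75.7372] ctr [0.5677 0.1013] rms 0.0007880136071206822 166 free (0.5683301687240601, 0.08705057948827744, 0.08382469415664673)
0.78 cam [ 0.5166 -0.0065] px [ 94.2933 101.6354] ctr [0.3833 0.0174] rms 0.011708754929240464 300 free (0.3565558195114136, 0.02427804097533226, 0.06388954073190689)
```

View pics/w5.png

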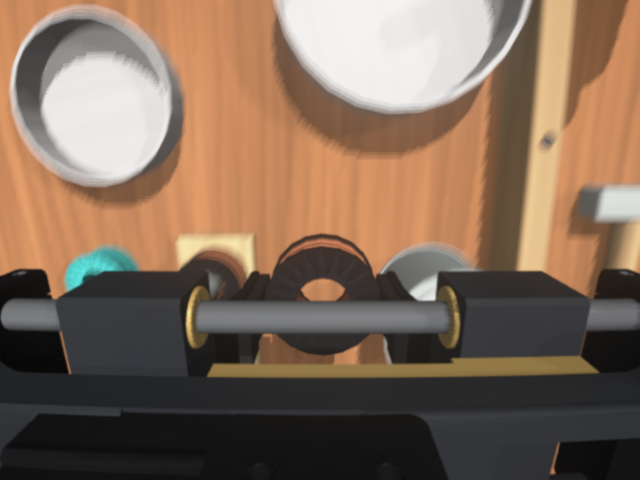

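Reel 2 is held straight at (322,290) and the tin hasn't moved. I'll place it on the -y side.

Converted, 0.13 m is 0.325, 0.11 m is 0.275.

play_rows(
  motion=[
    [[0.075,0.025,0,0,0,0],[0.175,0.075,0.025,0,0,0],[0.275,0.1125,0.075,0,0,0],[0.325,0.125,0.125,0,0,0],[0.325,0.125,0.125,0,0,0],[0.325,0.125,0.125,0,0,0],[0.325,0.125,0.125,0,0,0],[0.325,0.125,0.125,0,0,0]],
  ],
)

```text
time_s: 13.2
position: [0.5664, 0.0525, 0.1007]
tcp_rot: [[0.002, 1.0, 0.0], [1.0, -0.002, -0.0], [-0.0, 0.0, -1.0]]
force: [-0.5, 0.4, -0.2]
opening: 0.594
grasp_force: 30.0
```

```bash
python3 go.py .567 .054 .029 90
```

```text
shift [0.0015, 0.0006, 0.0717] turn [0.03, 0.02, -0.09] rows 1.7 t 13.2 pos [0.5664 0.0525 0.1007] q [-6. -6.]
```

Converted, 0.071 m is 0.1775, 0.03 m is 0.075.

play_rows(
  motion=[
    [[0.0025,0,0.075,0,0,0],[0.0025,0,0.1375,0,0,0],[0.0025,0,0.165,0,0,0],[0.0025,0,0.1725,0,0,0],[0.0025,0,0.1775,0,0,0],[0.0025,0,0.1775,0,0,0],[0.0025,0,0.1775,0,0,0]],
  ],
)

```text
time_s: 13.78
position: [0.5674, 0.0545, 0.0304]
tcp_rot: [[0.0, 1.0, 0.002], [1.0, -0.0, -0.0], [-0.0, 0.002, -1.0]]
force: [-0.1, 0.7, -1.3]
opening: 0.596
grasp_force: 30.0
```

Converted, -0.11 m is -0.275, -0.09 m is -0.225.

play_rows(
  motion=[
    [[0,0,0,0,0,0],[0,0,0,0,0,0],[0,0,0,0,0,0],[0,0,-0.05,0,0,0],[0,0,-0.125,0,0,0],[0,0,-0.225,0,0,0],[0,0,-0.275,0,0,0],[0,0,-0.275,0,0,0]],
  ],
  fingers=0.06,
)

```text
time_s: 14.45
position: [0.5699, 0.0549, 0.1445]
tcp_rot: [[-0.0, 1.0, 0.011], [1.0, 0.0, -0.001], [-0.001, 0.011, -1.0]]
force: [0.3, 0.4, -0.2]
opening: 0.687
grasp_force: 0.0
```

```bash
python3 go.py .4255 -.1155 .14 90; python3 wt.py top
```

```text
shift [-0.1703, -0.1445, 0.0031] turn [0.63, 0.06, 0.02] rows 5.4 t 14.45 pos [0.5699 0.0549 0.1445] q [-6. -6.]
```

Converted, -0.17 m is -0.425, -0.142 m is -0.355.

play_rows(
  motion=[
    [[-0.425,-0.355,0,0,0,0],[-0.425,-0.355,0,0,0,0],[-0.425,-0.355,0,0,0,0],[-0.425,-0.355,0,0,0,0],[-0.425,-0.355,0,0,0,0],[-0.425,-0.355,0,0,0,0],[-0.425,-0.355,0,0,0,0],[-0.425,-0.355,0,0,0,0]],
  ],
  fingers=0.087,
)

```text
time_s: 15.22
position: [0.4234, -0.1152, 0.1382]
tcp_rot: [[0.003, 1.0, -0.002], [1.0, -0.003, 0.002], [0.002, -0.002, -1.0]]
force: [0.1, 0.0, -0.1]
opening: 0.999
grasp_force: 0.0
```

Converted, 0.04 m is 0.1, 0.03 m is 0.075.

play_rows(
  motion=[
    [[0,0,0.075,0,0,0],[0,0,0.1,0,0,0],[0,0,0.1,0,0,0],[0,0,0.1,0,0,0]],
  ],
)

```text
time_s: 15.55
position: [0.4245, -0.1139, 0.0983]
tcp_rot: [[-0.002, 1.0, -0.002], [1.0, 0.002, 0.001], [0.001, -0.002, -1.0]]
force: [0.5, 0.4, -1.0]
opening: 1.001
grasp_force: 0.0
```

```bash
python3 go.py .4255 -.1155 .04 90; python3 chk.py
```

```text
shift [-0.0017, 0.0011, 0.0583] turn [-0.11, -0.07, 0.1] rows 1.4 t 15.55 pos [ 0.4245 -0.1139  0.0983] q [-30. -30.]
tin 0.81 753 [0.5913 0.1318 0.075 ]
can_a 0.9 1788 [ 0.6014 -0.1311  0.0563]
can_a 0.17 1390 [ 0.7553 -0.1536  0.1255]
```

Converted, 0.058 m is 0.145, -0.001 m is -0.0025.

play_rows(
  motion=[
    [[-0.0025,0.0025,0.075,0,0,0],[-0.0025,0.0025,0.145,0,0,0],[-0.0025,0.0025,0.145,0,0,0],[-0.0025,0.0025,0.145,0,0,0]],
  ],
)

```text
time_s: 16.03
position: [0.4249, -0.1156, 0.0409]
tcp_rot: [[-0.0, 1.0, -0.002], [1.0, 0.0, 0.001], [0.001, -0.002, -1.0]]
force: [-0.4, -1.2, 0.5]
opening: 0.994
grasp_force: 0.0
```

play_rows(
  motion=[
    [[0,0,0,0,0,0],[0,0,0,0,0,0],[0,0,0,0,0,0],[0,0,0,0,0,0],[0,0,0,0,0,0],[0,0,0,0,0,0],[0,0,0,0,0,0],[0,0,0,0,0,0]],
  ],
  fingers=0.04,
)

```text
time_s: 16.7
position: [0.4256, -0.1162, 0.0416]
tcp_rot: [[-0.0, 1.0, 0.001], [1.0, 0.0, -0.0], [-0.0, 0.001, -1.0]]
force: [0.3, -0.4, 6.6]
opening: 0.588
grasp_force: 30.0
```

Converted, -0.16 m is -0.4, -0.13 m is -0.325.

play_rows(
  motion=[
    [[0,0,-0.05,0,0,0],[0,0,-0.125,0,0,0],[0,0,-0.225,0,0,0],[0,0,-0.325,0,0,0],[0,0.075,-0.4,0,0,0],[0,0.175,-0.4,0,0,0],[0,0.25,-0.4,0,0,0],[0,0.25,-0.4,0,0,0]],
  ],
)

```text
time_s: 17.37
position: [0.5323, -0.1175, 0.2028]
tcp_rot: [[-0.001, 1.0, 0.01], [1.0, 0.001, -0.004], [-0.004, 0.01, -1.0]]
force: [0.5, -1.5, -1.4]
opening: 0.593
grasp_force: 30.0
```

```bash
python3 go.py .595 .103 .10 90; python3 wt.py wrist w6.png;python3 - <<'E'
from meas import *
c=cap('top')
for r in finder.recognise('top','reel_a'): print(round(r['confidence'],2),np.array(r['at']))
cc=c['frame'][170:270,220:340,::-1]
import cv2;cv2.imwrite('pics/t6.png',cv2.resize(cc,None,fx=4,fy=4))
E
```

```text
shift [0.2209, 0.0618, 0.1026] turn [0.6, 0.21, 0.05] rows 6.0 t 17.3667 pos [ 0.5323 -0.1175  0.2028] q [-24. -24.]
0.84 cam [ 0.5299 -0.0484] px [107.5714  80.0669] ctr [0.3778 0.0392] rms 0.004764925099983621 175 free (0.35592445731163025, 0.02264261059463024, 0.0644378513097763)
0.63 cam [ 0.5299 -0.0484] px [362.9521  43.9014] ctr [0.5718 0.1067] rms 0.012444513088729441 277 free (0.5684098601341248, 0.06462036818265915, 0.07652504742145538)
0.8 [0.5684 0.1556 0.0313]
0.73 [0.5667 0.0557 0.0338]
```

View pics/w6.png

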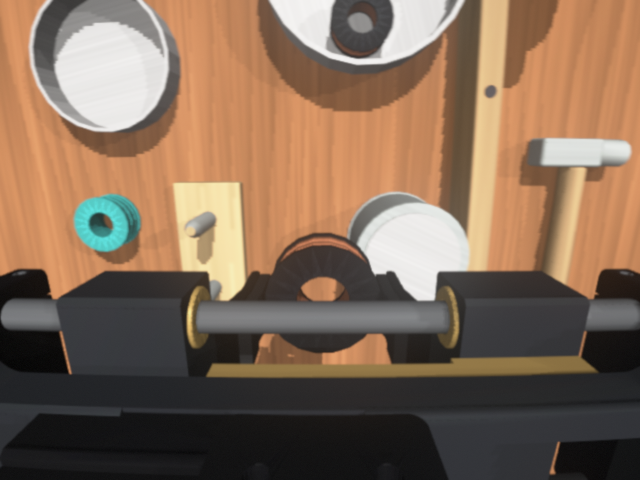

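Reel 3 is in the jaws at (322,290), and the placed reel at (362,22) lies flat in the tin. I'll place reel 3 in the middle, towards the fence.

Converted, 0.22 m is 0.55, 0.066 m is 0.165.

play_rows(
  motion=[
    [[0.1,0.025,0,0,0,0],[0.2,0.05,0.05,0,0,0],[0.3,0.075,0.1,0,0,0],[0.4,0.1125,0.15,0,0,0],[0.475,0.1375,0.2,0,0,0],[0.55,0.165,0.25,0,0,0],[0.55,0.165,0.25,0,0,0],[0.55,0.165,0.25,0,0,0]],
  ],
)

```text
time_s: 18.23
position: [0.5888, 0.1057, 0.0988]
tcp_rot: [[-0.003, 1.0, -0.006], [1.0, 0.003, -0.0], [0.0, -0.006, -1.0]]
force: [0.1, 0.4, -1.1]
opening: 0.591
grasp_force: 30.0
```

play_rows(
  motion=[
    [[0,0,0,0,0,0],[0,0,0,0,0,0],[0,0,0,0,0,0]],
  ],
)

```text
time_s: 18.48
position: [0.5914, 0.1022, 0.1022]
tcp_rot: [[0.002, 1.0, 0.001], [1.0, -0.002, -0.0], [-0.0, 0.001, -1.0]]
force: [-0.5, -0.3, -0.7]
opening: 0.594
grasp_force: 30.0
```

```bash
python3 go.py .594 .104 .03 90
```

```text
shift [0.0018, 0.0025, 0.0722] turn [0.06, 0.02, -0.12] rows 1.7 t 18.4833 pos [0.5914 0.1022 0.1022] q [-1. -1.]
```

Converted, 0.071 m is 0.1775, 0.03 m is 0.075.

play_rows(
  motion=[
    [[0.0025,0.0075,0.075,0,0,0],[0.0025,0.0075,0.1375,0,0,0],[0.0025,0.0075,0.1625,0,0,0],[0.0025,0.0075,0.1725,0,0,0],[0.0025,0.0075,0.1775,0,0,0],[0.0025,0.0075,0.1775,0,0,0],[0.0025,0.0075,0.1775,0,0,0]],
  ],
)

```text
time_s: 19.07
position: [0.5953, 0.1047, 0.0314]
tcp_rot: [[0.0, 1.0, 0.002], [1.0, -0.0, -0.0], [-0.0, 0.002, -1.0]]
force: [1.1, 0.0, -0.9]
opening: 0.594
grasp_force: 30.0
```

Converted, -0.11 m is -0.275, -0.09 m is -0.225.

play_rows(
  motion=[
    [[0,0,0,0,0,0],[0,0,0,0,0,0],[0,0,0,0,0,0],[0,0,-0.05,0,0,0],[0,0,-0.125,0,0,0],[0,0,-0.225,0,0,0],[0,0,-0.275,0,0,0],[0,0,-0.275,0,0,0]],
  ],
  fingers=0.06,
)

```text
time_s: 19.73
position: [0.5981, 0.1052, 0.1459]
tcp_rot: [[-0.0, 1.0, 0.012], [1.0, 0.0, -0.0], [-0.0, 0.012, -1.0]]
force: [0.7, -0.1, 0.1]
opening: 0.689
grasp_force: 0.0
```

Converted, -0.13 m is -0.325, -0.06 m is -0.15.

play_rows(
  motion=[
    [[-0.325,0,0,0,0,0],[-0.325,-0.15,0,0,0,0],[-0.325,-0.15,0,0,0,0],[-0.325,-0.15,0,0,0,0],[-0.325,-0.15,0,0,0,0],[-0.325,-0.15,0,0,0,0],[-0.325,-0.15,0,0,0,0],[-0.325,-0.15,0,0,0,0]],
  ],
  fingers=0,
)

```text
time_s: 20.4
position: [0.5352, -0.0243, 0.1401]
tcp_rot: [[-0.001, 1.0, 0.001], [1.0, 0.001, 0.0], [0.0, 0.001, -1.0]]
force: [-0.2, -0.0, 0.1]
opening: 0.17
grasp_force: 0.0
```

```bash
python3 wt.py wrist w7.png;python3 - <<'E'
from meas import *
c=cap('top','t7.png')
for r in finder.outline_of('top','can_a'): print(np.array(circ(c,r['pixels'],.075)))
for n in('reel_a','can_a','tin'):
 for r in finder.recognise('top',n): print(n,round(r['confidence'],2),np.array(r['at']))
E
python3 go.py .54 -.01 .04 90
```

```text
0.77 cam [0.5341 0.0442] px [380.1625  99.1729] ctr [0.5467 0.036 ] rms 0.02788870698166914 587 free (0.5686146020889282, 0.10208167135715485, 0.08562173694372177)
0.63 cam [0.5341 0.0442] px [ 93.4883 171.987 ] ctr [0.4029 0.0261] rms 0.016843626578372916 236 free (0.35872069001197815, 0.028091400861740112, 0.06391516327857971)
[ 0.6003 -0.1516  0.0493]
reel_a 0.74 [0.5682 0.0688 0.0322]
reel_a 0.52 [ 0.313  -0.2287  0.0321]
can_a 0.92 [ 0.6003 -0.1664  0.0768]
tin 0.93 [0.2153 0.4933 0.0071]
tin 0.75 [0.5947 0.1209 0.0056]
shift [0.0146, 0.0054, 0.1001] turn [0.01, 0.0, 0.05] rows 2.4 t 20.75 pos [ 0.5346 -0.0246  0.1401] q [-15. -15.]
```

View pics/w7.png

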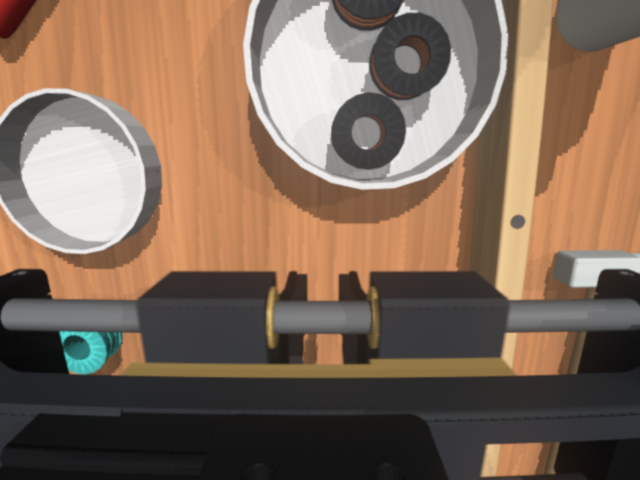

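All three reels lie flat and separate in the tin, at (365,5), (410,56) and (368,131). Next I'll go behind the tin with the jaws shut and turned 15° so the push leans into the fence.

```bash
python3 go.py .541 -.003 .12 75
```

```text
shift [0.0216, 0.0064, 0.0201] turn [0.01, 0.0, 15.05] rows 2.1 t 20.75 pos [ 0.5346 -0.0246  0.1401] q [-15. -15.]
```

Converted, 0.022 m is 0.055, 0.01 m is 0.025, 15 degrees is 0.1309.

play_rows(
  motion=[
    [[0.025,0.0075,0.025,0,0,0.0436],[0.05,0.015,0.05,0,0,0.096],[0.055,0.015,0.05,0,0,0.1309],[0.055,0.015,0.05,0,0,0.1309],[0.055,0.015,0.05,0,0,0.1309],[0.055,0.015,0.05,0,0,0.1309]],
  ],
  fingers=0,
)

```text
time_s: 21.25
position: [0.5406, -0.0032, 0.1204]
tcp_rot: [[0.257, 0.966, 0.001], [0.966, -0.257, -0.0], [-0.0, 0.001, -1.0]]
force: [0.4, -0.7, -0.1]
opening: 0.008
grasp_force: 0.0
```

```bash
python3 go.py .541 -.003 .035 75
```

```text
shift [0.0003, 0.0002, 0.0854] turn [0.03, 0.0, 0.09] rows 2.0 t 21.25 pos [ 0.5406 -0.0032  0.1204] q [-12.   3.]
```

Converted, 0.085 m is 0.2125, 0.03 m is 0.075.

play_rows(
  motion=[
    [[0,0,0.075,0,0,0],[0,0,0.15,0,0,0],[0,0,0.2125,0,0,0],[0,0,0.2125,0,0,0]],
  ],
)

```text
time_s: 21.58
position: [0.5377, -0.003, 0.0316]
tcp_rot: [[0.258, 0.966, -0.008], [0.966, -0.258, 0.002], [-0.0, -0.008, -1.0]]
force: [-0.5, 0.8, 0.0]
opening: 0.005
grasp_force: 0.0
```

Converted, 0.048 m is 0.12, 0.042 m is 0.105.

play_rows(
  motion=[
    [[0.015,-0.0045,0,0,0,0],[0.03,-0.009,0,0,0,0],[0.045,-0.0135,0,0,0,0],[0.06,-0.018,0,0,0,0],[0.075,-0.0225,0,0,0,0],[0.09,-0.027,0,0,0,0],[0.105,-0.0315,0,0,0,0],[0.12,-0.036,0,0,0,0]],
  ],
)

```text
time_s: 22.25
position: [0.539, 0.0476, 0.0357]
tcp_rot: [[0.259, 0.966, 0.001], [0.966, -0.259, -0.0], [-0.0, 0.001, -1.0]]
force: [-0.7, -3.6, 2.6]
opening: 0.009
grasp_force: 2.1
```

```bash
python3 chk.py; python3 wt.py wrist w8.png; python3 go.py .533 .155 .035 75
```

```text
can_a 0.93 1861 [ 0.5996 -0.1346  0.0574]
0.85 cam [0.5559 0.1143] px [ 83.5903 351.5069] ctr [0.4814 0.1203] rms 0.00799385948630587 144 free (0.42526936531066895, 0.05501914024353027, 0.013989023864269257)
0.84 cam [0.5559 0.1143] px [347.5281 141.9754] ctr [0.5296 0.107 ] rms 0.026630637037323136 743 free (0.5684433579444885, 0.13970646262168884, 0.08568357676267624)
shift [0.1022, -0.0336, 0.0] turn [0.0, -0.03, 0.0] rows 2.6 t 22.5 pos [0.539  0.0475 0.035 ] q [-7.  8.]
```

View pics/w8.png

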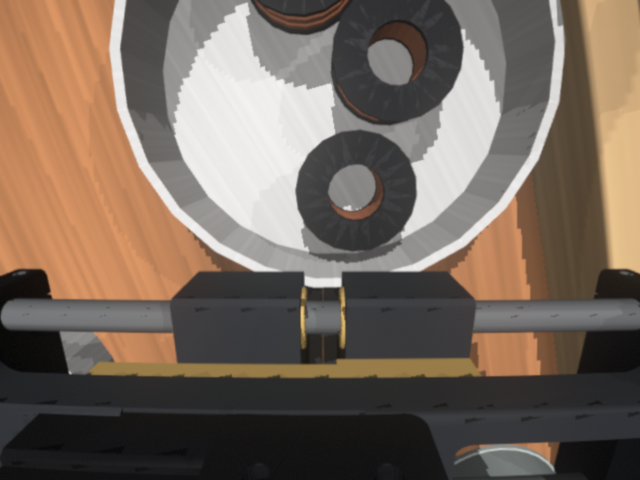

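The finger is against the tin at (320,275) and the reels are undisturbed. Continuing the push.

Converted, 0.0624 m is 0.156, 0.0564 m is 0.141.

play_rows(
  motion=[
    [[0.015,-0.0045,0,0,0,0],[0.036,-0.0108,0,0,0,0],[0.057,-0.017,0,0,0,0],[0.078,-0.0233,0,0,0,0],[0.099,-0.0295,0,0,0,0],[0.12,-0.036,0,0,0,0],[0.141,-0.0423,0,0,0,0],[0.156,-0.0468,0,0,0,0]],
  ],
)

```text
time_s: 23.17
position: [0.5366, 0.1136, 0.035]
tcp_rot: [[0.258, 0.966, -0.001], [0.966, -0.258, 0.0], [0.0, -0.001, -1.0]]
force: [-0.6, -2.9, -1.3]
opening: 0.005
grasp_force: 1.3
```

Converted, 0.046 m is 0.115, 0.044 m is 0.11.

play_rows(
  motion=[
    [[0.015,-0.0045,0,0,0,0],[0.033,-0.01,0,0,0,0],[0.051,-0.0153,0,0,0,0],[0.069,-0.0208,0,0,0,0],[0.087,-0.026,0,0,0,0],[0.1,-0.03,0,0,0,0],[0.11,-0.033,0,0,0,0],[0.115,-0.0345,0,0,0,0]],
  ],
)

```text
time_s: 23.83
position: [0.5355, 0.1608, 0.0352]
tcp_rot: [[0.258, 0.966, 0.0], [0.966, -0.258, 0.0], [0.0, 0.0, -1.0]]
force: [-0.9, -3.2, -1.9]
opening: 0.003
grasp_force: 1.3
```

```bash
python3 wt.py wrist;python3 - <<'E'
from meas import *
c=cap('top','t9.png')
cv2.imwrite('pics/t9c.png',cv2.resize(c['frame'][140:260,110:430,::-1],(800,300),interpolation=cv2.INTER_CUBIC))
for r in finder.outline_of('top','stop')[:1]:
    m=r['pixels'];v,u=np.nonzero(m)
    for row in(200,210,220,230,240):
        k=np.flatnonzero(m[row])
        if len(k): print(row,'foot edge',atz(c,k.max()+.5,row,0)[:2],'far top',atz(c,k.min()-.5,row,.06)[:2])
E
```

```text
0.6 cam [0.5525 0.227 ] px [348.1127 142.6114] ctr [0.5273 0.2263] rms 0.02692057734460272 751 free (0.5651586055755615, 0.25112229585647583, 0.08568748086690903)
200 foot edge [0.6336 0.3581] far top [0.6193 0.396 ]
210 foot edge [0.6103 0.3599] far top [0.5972 0.3953]
```

View pics/t9c.png

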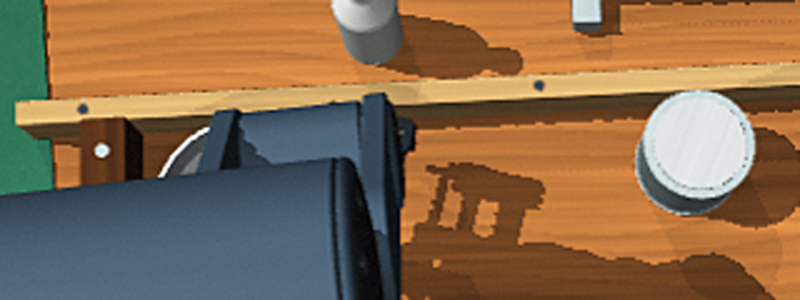

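The tin sits along the fence about 20 mm short of the stop, with the can apart at top-view pixel (387,200). Finishing slowly.

Converted, 0.016 m is 0.04, 0.0155 m is 0.0388.

play_rows(
  motion=[
    [[0.0075,-0.0023,0,0,0,0],[0.015,-0.0045,0,0,0,0],[0.0225,-0.0068,0,0,0,0],[0.0288,-0.0085,0,0,0,0],[0.0338,-0.01,0,0,0,0],[0.0363,-0.0108,0,0,0,0],[0.0388,-0.0115,0,0,0,0],[0.04,-0.012,0,0,0,0]],
  ],
)

```text
time_s: 24.7
position: [0.5349, 0.1769, 0.0352]
tcp_rot: [[0.259, 0.966, -0.0], [0.966, -0.259, -0.0], [-0.0, -0.0, -1.0]]
force: [-1.5, -4.6, 3.5]
opening: 0.003
grasp_force: 2.3
```

Converted, 0.002 m is 0.005, 0.0015 m is 0.0038.

play_rows(
  motion=[
    [[0.0013,-0.0003,0,0,0,0],[0.0025,-0.0008,0,0,0,0],[0.0038,-0.001,0,0,0,0],[0.005,-0.0015,0,0,0,0]],
  ],
)

```text
time_s: 25.03
position: [0.5349, 0.1776, 0.0352]
tcp_rot: [[0.258, 0.966, -0.001], [0.966, -0.258, -0.002], [-0.002, -0.0, -1.0]]
force: [-1.7, -11.7, 3.0]
opening: 0.006
grasp_force: 5.6
```

```bash
python3 wt.py wrist; python3 -c "
from h import *
print(bot.read_state()['force'])"
```

```text
0.92 cam [0.5519 0.2441] px [349.2966 142.6843] ctr [0.5273 0.2502] rms 0.027380777069923434 766 free (0.5646861791610718, 0.26784661412239075, 0.08568008244037628)
[-1.45761714 -9.46993625  2.3747913 ]
```

Converted, 0.001 m is 0.0025, 0.0005 m is 0.0013.

play_rows(
  motion=[
    [[0.0013,-0.0003,0,0,0,0],[0.0025,-0.0008,0,0,0,0],[0.0025,-0.0008,0,0,0,0]],
  ],
)

```text
time_s: 25.38
position: [0.5349, 0.1776, 0.0352]
tcp_rot: [[0.258, 0.966, -0.001], [0.966, -0.258, -0.003], [-0.004, -0.0, -1.0]]
force: [-1.2, -12.4, 4.2]
opening: 0.006
grasp_force: 6.4
```

```bash
python3 -c "
from h import *
print(bot.read_state()['force'])"
```

```text
[ -1.22898607 -12.44436284   4.17045582]
```

The tin has stopped dead while the force holds at about 12 N, so it is home. I'll back off, rise and measure the can.

Converted, -0.21 m is -0.525, -0.17 m is -0.425.

play_rows(
  motion=[
    [[-0.05,0,0,0,0,0],[-0.1,0,-0.05,0,0,0],[-0.15,0,-0.15,0,0,0],[-0.225,-0.025,-0.25,0,0,0],[-0.325,-0.05,-0.3,0,0,0],[-0.425,-0.075,-0.3,0,0,0],[-0.525,-0.125,-0.3,0,0,0],[-0.525,-0.125,-0.3,0,0,0]],
  ],
)

```text
time_s: 26.05
position: [0.4306, -0.0117, 0.156]
tcp_rot: [[0.261, 0.965, 0.001], [0.965, -0.261, 0.0], [0.0, 0.001, -1.0]]
force: [-0.0, 0.7, -0.6]
opening: 0.005
grasp_force: 0.0
```

```bash
python3 go.py .56 -.33 .16 75; cat > can.py <<'E'
from meas import *
import sys
from scipy.optimize import least_squares
def canfit(cam,f=None):
    c=cap(cam,f)
    for r in finder.outline_of(cam,'can_a'):
        m=r['pixels'];ct=max(cv2.findContours(m.astype(np.uint8),0,1)[0],key=len)[:,0]
        ct=np.array([p for p in ct if 3<p[0]<636 and 3<p[1]<476]);
        if len(ct)<20: continue
        P=np.array([atz(c,u,v,.075)[:2] for u,v in ct]);g=np.array(circ(c,m,.075)[:2]);o=ray(c,0,0)[0][:2]
        d=(g-o)/np.linalg.norm(g-o);far=(P-g)@d>.0
        s=least_squares(lambda q:np.hypot(*(P[far]-q[:2]).T)-.0485,g,loss='soft_l1',f_scale=.001)
        print(cam,round(r['confidence'],2),'px',ct.mean(0).round(),'ctr',s.x,'rms',s.fun.std().round(4),'touch x',.660-.0293*s.x[1]-.048)
if __name__=='__main__': canfit(*sys.argv[1:])
E
python3 can.py top; python3 can.py top; python3 can.py side
```

```text
shift [-0.2734, 0.2081, -0.0039] turn [0.07, -0.02, -0.15] rows 8.2 t 26.05 pos [ 0.4306 -0.0117  0.156 ] q [-17.  -1.]
top 0.65 px [387. 200.] ctr [ 0.607  -0.1362] rms 0.0009 touch x 0.6159895110112438
top 0.69 px [387. 201.] ctr [ 0.6066 -0.1356] rms 0.0014 touch x 0.6159718912524981
```

Converted, -0.27 m is -0.675, 0.2 m is 0.5.

play_rows(
  motion=[
    [[-0.075,0.075,0,0,0,0],[-0.675,0.5,0,0,0,0],[-0.675,0.5,0,0,0,0],[-0.675,0.5,0,0,0,0],[-0.675,0.5,0,0,0,0],[-0.675,0.5,0,0,0,0],[-0.675,0.5,0,0,0,0],[-0.675,0.5,0,0,0,0]],
  ],
)

```text
time_s: 27.02
position: [0.5566, -0.3203, 0.1546]
tcp_rot: [[0.257, 0.966, 0.001], [0.966, -0.257, 0.0], [0.001, 0.001, -1.0]]
force: [0.5, 0.8, -0.8]
opening: 0.005
grasp_force: 0.0
```

```bash
python3 can.py wrist w10.png; python3 can.py top; python3 wt.py top; python3 - <<'E'
from meas import *
c=cap('wrist')
for r in finder.outline_of('wrist','fence')[:1]:
    m=r['pixels'];out=[]
    # front face edges in world: for each mask contour pt, candidates
    ct=max(cv2.findContours(m.astype(np.uint8),0,1)[0],key=len)[:,0]
    P0=np.array([atz(c,u,v,0)[:2] for u,v in ct if 3<u<636 and 3<v<250])
    for yb in np.arange(-.3,.1,.03):
        s=P0[abs(P0[:,1]-yb)<.015]
        if len(s): print(yb.round(2),'foot gap to line',(s[:,0]+.0293*s[:,1]).min().round(4))
E
python3 go.py .59 -.25 .12 75
```

```text
wrist 0.68 px [327.  36.] ctr [ 0.597  -0.1749] rms nan touch x 0.6171231971800327
top 0.75 px [375. 192.] ctr [ 0.6062 -0.1384] rms 0.0101 touch x 0.6160536743833557
0.97 cam [0.3322 0.0449] px [202.4978 226.2133] ctr [0.5663 0.2701] rms 0.0011760265314021696 127 free (0.5624288320541382, 0.2685014605522156, 0.09086176753044128)
0.7 cam [0.3322 0.0449] px [130.6347 376.7926] ctr [0.2353 0.4484] rms 0.012848345202437179 181 free (0.249029278755188, 0.41520631313323975, 0.12085094302892685)
0.55 cam [0.3322 0.0449] px [295.4754 310.5738] ctr [0.3261 0.0054] rms 0.005534522154144484 61 free (0.37296590209007263, 0.06588087230920792, 0.03546427935361862)
-0.3 foot gap to line 0.6584
-0.27 foot gap to line 0.6586
-0.24 foot gap to line 0.6589
-0.21 foot gap to line 0.6584
-0.18 foot gap to line 0.6587
-0.15 foot gap to line 0.6589
shift [0.074, 0.0172, 0.0349] turn [-0.09, -0.06, 0.13] rows 2.0 t 27.4167 pos [ 0.5544 -0.3172  0.1548] q [-40. -25.]
  ret = _var(a, axis=axis, dtype=dtype, out=out, ddof=ddof,
  arrmean = um.true_divide(arrmean, div, out=arrmean,
  ret = ret.dtype.type(ret / rcount)
```

View pics/w10.png

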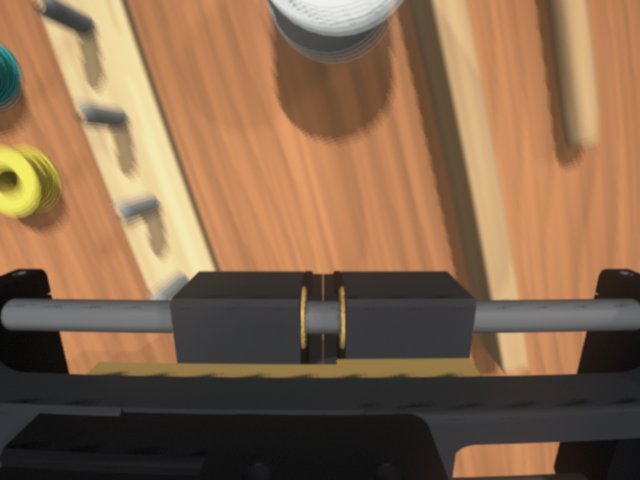

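The can is at (335,20) in the wrist view, a little off the fence, with the fence foot edge to its right. I'll move in behind it and measure again.

Converted, 0.1 m is 0.25, 0.08 m is 0.2.

play_rows(
  motion=[
    [[0.1,0,0,0,0,0],[0.2,-0.0025,0,0,0,0],[0.25,-0.005,0,0,0,0],[0.25,-0.005,0,0,0,0],[0.25,-0.005,0,0,0,0],[0.25,-0.005,0,0,0,0]],
  ],
)

```text
time_s: 27.92
position: [0.5786, -0.2221, 0.1556]
tcp_rot: [[0.258, 0.966, 0.001], [0.966, -0.258, -0.001], [-0.001, 0.001, -1.0]]
force: [0.8, -1.1, -0.1]
opening: 0.007
grasp_force: 0.0
```

```bash
python3 can.py wrist w11.png; python3 go.py .583 -.222 .037 75
```

```text
wrist 0.9 px [334. 113.] ctr [ 0.6062 -0.1405] rms 0.0007 touch x 0.6161153448525317
shift [0.0025, 0.004, 0.1184] turn [0.04, 0.03, -0.05] rows 2.8 t 28.0167 pos [ 0.5784 -0.2233  0.1554] q [-31. -16.]
```

Converted, 0.118 m is 0.295, 0.03 m is 0.075.

play_rows(
  motion=[
    [[0.0025,0.01,0.075,0,0,0],[0.0025,0.01,0.15,0,0,0],[0.0025,0.01,0.225,0,0,0],[0.0025,0.01,0.295,0,0,0],[0.0025,0.01,0.295,0,0,0],[0.0025,0.01,0.295,0,0,0]],
  ],
)

```text
time_s: 28.52
position: [0.5813, -0.223, 0.0358]
tcp_rot: [[0.26, 0.965, -0.003], [0.965, -0.26, 0.002], [0.001, -0.004, -1.0]]
force: [0.4, -0.2, 1.0]
opening: 0.007
grasp_force: 0.0
```

Converted, 0.048 m is 0.12, 0.045 m is 0.1125.

play_rows(
  motion=[
    [[0.015,0,0,0,0,0],[0.035,0,0,0,0,0],[0.055,0,0,0,0,0],[0.07,0,0,0,0,0],[0.085,0,0,0,0,0],[0.1,0,0,0,0,0],[0.1125,0,0,0,0,0],[0.12,0,0,0,0,0]],
  ],
)

```text
time_s: 29.18
position: [0.5955, -0.1757, 0.0376]
tcp_rot: [[0.258, 0.966, 0.001], [0.966, -0.258, -0.001], [-0.0, 0.001, -1.0]]
force: [-1.3, -3.9, 1.1]
opening: 0.009
grasp_force: 1.7
```

```bash
python3 can.py wrist w12.png; python3 go.py .583 -.222 .037 75
```

```text
shift [-0.0484, 0.0004, 0.0001] turn [-0.02, -0.04, 0.02] rows 1.2 t 29.2833 pos [ 0.5951 -0.1752  0.0372] q [-27. -12.]
```

Converted, 0.01 m is 0.025, 0.009 m is 0.0225.

play_rows(
  motion=[
    [[0.0075,0,0,0,0,0],[0.015,0,0,0,0,0],[0.0225,0,0,0,0,0],[0.025,0,0,0,0,0]],
  ],
)

```text
time_s: 29.62
position: [0.5973, -0.1663, 0.037]
tcp_rot: [[0.259, 0.966, -0.001], [0.966, -0.259, 0.0], [-0.0, -0.001, -1.0]]
force: [-1.8, -3.2, 1.6]
opening: 0.004
grasp_force: 2.0
```

```bash
python3 - <<'E'
from meas import *
c=cap('wrist','w13.png');f=c['frame']
for r in finder.outline_of('wrist','can_a'): print(r['confidence'],r['pixels'].sum())
E
python3 can.py top
```

```text
0.8 68763
```

View pics/w13.png

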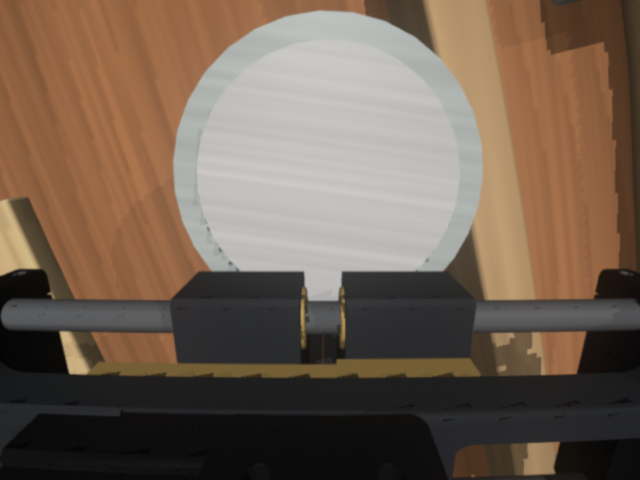

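The can fills (175–482, 12–300), and its right edge is about to reach the fence. I'll compute the gap.

```bash
cat > gap.py <<'E'
from meas import *
c=cap('wrist')
for r in finder.outline_of('wrist','can_a')[:1]:
    m=r['pixels'].copy();m[265:]=0
    ct=max(cv2.findContours(m.astype(np.uint8),0,1)[0],key=len)[:,0];ct=ct[(ct[:,1]<260)&(ct[:,1]>3)]
    P=np.array([atz(c,u,v,.075)[:2] for u,v in ct])
    A=np.c_[2*P,np.ones(len(P))];s=np.linalg.lstsq(A,(P**2).sum(1),rcond=None)[0]
    print('ctr',s[:2],'r',np.sqrt(s[2]+s[:2]@s[:2]),'gap to fence',.6587-.0293*s[1]-.048-s[0])
E
python3 gap.py
```

```text
ctr [ 0.6133 -0.1098] r 0.04675165970671926 gap to fence 0.000630542524944433
```

Converted, 0.06 m is 0.15, 0.0532 m is 0.133.

play_rows(
  motion=[
    [[0.01,0,0,0,0,0],[0.025,-0.0038,0,0,0,0],[0.0465,-0.0103,0,0,0,0],[0.0683,-0.0168,0,0,0,0],[0.09,-0.0233,0,0,0,0],[0.1115,-0.0298,0,0,0,0],[0.133,-0.036,0,0,0,0],[0.15,-0.0413,0,0,0,0]],
  ],
)

```text
time_s: 30.58
position: [0.5969, -0.1025, 0.037]
tcp_rot: [[0.258, 0.966, -0.001], [0.966, -0.258, 0.001], [0.0, -0.001, -1.0]]
force: [-1.0, -3.5, -0.6]
opening: 0.005
grasp_force: 1.4
```

```bash
python3 gap.py; python3 go.py .588 .075 .037 75; python3 wt.py top | grep -v nan
```

```text
ctr [ 0.6113 -0.0461] r 0.046699290213272765 gap to fence 0.0007250216040761703
shift [0.1686, -0.0543, 0.0004] turn [-0.05, -0.07, 0.07] rows 4.2 t 30.6833 pos [ 0.597  -0.1019  0.0371] q [-20.  -5.]
0.96 cam [0.3322 0.0449] px [192.5471 223.5745] ctr [0.5499 0.2587] rms 0.023246510469726426 230 free (0.5628239512443542, 0.26948708295822144, 0.08969253301620483)
0.78 cam [0.3322 0.0449] px [130.8638 376.582 ] ctr [0.2381 0.4502] rms 0.013076623621817192 180 free (0.24711717665195465, 0.41418617963790894, 0.12094385176897049)
0.65 cam [0.3322 0.0449] px [316.4935 325.1429] ctr [0.3257 0.0567] rms 0.013090322516766456 97 free (0.3448546230792999, 0.028529183939099312, 0.06018218770623207)
0.45 cam [0.3322 0.0449] px [169.4254 183.693 ] ctr [0.5896 0.3758] rms 0.016565354060647353 140 free (0.6650440096855164, 0.34284165501594543, 0.11561907827854156)
```

Converted, 0.074 m is 0.185, 0.066 m is 0.165.

play_rows(
  motion=[
    [[0.015,-0.0038,0,0,0,0],[0.04,-0.0113,0,0,0,0],[0.065,-0.0188,0,0,0,0],[0.09,-0.0263,0,0,0,0],[0.115,-0.0338,0,0,0,0],[0.14,-0.0413,0,0,0,0],[0.165,-0.0488,0,0,0,0],[0.185,-0.055,0,0,0,0]],
  ],
)

```text
time_s: 31.45
position: [0.595, -0.0257, 0.0373]
tcp_rot: [[0.258, 0.966, -0.0], [0.966, -0.258, 0.0], [-0.0, -0.0, -1.0]]
force: [-2.2, -4.0, 2.0]
opening: 0.005
grasp_force: 2.3
```

Converted, 0.068 m is 0.17, 0.065 m is 0.1625.

play_rows(
  motion=[
    [[0.02,-0.006,0,0,0,0],[0.045,-0.0135,0,0,0,0],[0.07,-0.021,0,0,0,0],[0.095,-0.0285,0,0,0,0],[0.12,-0.036,0,0,0,0],[0.145,-0.0435,0,0,0,0],[0.1625,-0.0488,0,0,0,0],[0.17,-0.051,0,0,0,0]],
  ],
)

```text
time_s: 32.12
position: [0.5928, 0.0455, 0.0371]
tcp_rot: [[0.258, 0.966, -0.0], [0.966, -0.258, 0.0], [0.0, -0.0, -1.0]]
force: [-1.6, -4.0, 2.8]
opening: 0.002
grasp_force: 2.4
```

```bash
python3 gap.py; python3 go.py .588 .085 .037 75; python3 wt.py top | head -1;python3 -c "
from h import *
cap('wrist','w14.png')"
```

```text
ctr [0.6069 0.1021] r 0.04669669311381378 gap to fence 0.0008432928087638292
shift [0.037, -0.0153, 0.0001] turn [0.02, -0.07, 0.01] rows 1.0 t 32.2167 pos [0.5932 0.0453 0.037 ] q [-6.  8.]
0.87 cam [0.3322 0.0449] px [105.5749 384.2389] ctr [0.2376 0.4483] rms 0.008660951591894913 128 free (0.24403896927833557, 0.4358103275299072, 0.11202306300401688)
```

View pics/w14.png

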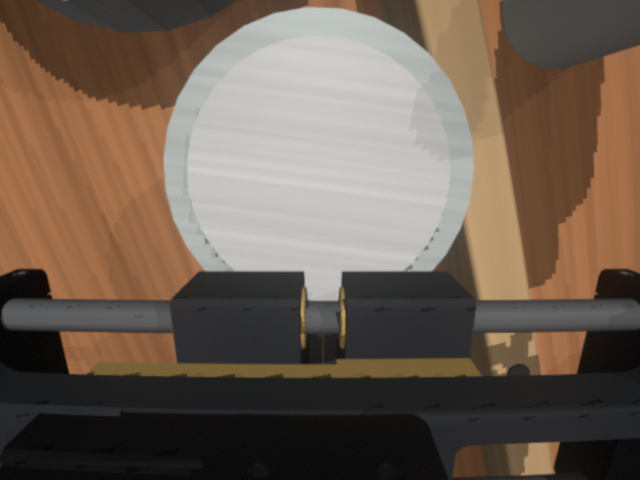

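The can is against the fence, with the tin wall coming in at the top left near (130,15). About 40 mm remain.

Converted, 0.032 m is 0.08, 0.031 m is 0.0775.

play_rows(
  motion=[
    [[0.015,-0.0045,0,0,0,0],[0.03,-0.009,0,0,0,0],[0.045,-0.0135,0,0,0,0],[0.0575,-0.0173,0,0,0,0],[0.0675,-0.0203,0,0,0,0],[0.0725,-0.0218,0,0,0,0],[0.0775,-0.0233,0,0,0,0],[0.08,-0.024,0,0,0,0]],
  ],
)

```text
time_s: 33.03
position: [0.5917, 0.0777, 0.037]
tcp_rot: [[0.258, 0.966, -0.001], [0.966, -0.258, -0.0], [-0.0, -0.001, -1.0]]
force: [-2.6, -2.9, -0.4]
opening: 0.006
grasp_force: 1.7
```

Converted, 0.0028 m is 0.007, 0.0021 m is 0.0053.

play_rows(
  motion=[
    [[0.0018,-0.0005,0,0,0,0],[0.0035,-0.001,0,0,0,0],[0.0053,-0.0015,0,0,0,0],[0.007,-0.002,0,0,0,0]],
  ],
)

```text
time_s: 33.37
position: [0.5917, 0.0801, 0.0371]
tcp_rot: [[0.259, 0.966, -0.001], [0.966, -0.259, -0.0], [-0.0, -0.001, -1.0]]
force: [-2.0, -3.4, -0.9]
opening: 0.005
grasp_force: 1.8
```

```bash
python3 gap.py; python3 go.py .588 .085 .037 75;python3 -c "
from h import *
print(bot.read_state()['force'])
cap('side','s15.png')"
```

```text
ctr [0.6058 0.1367] r 0.04672082095763343 gap to fence 0.0008819780161136714
shift [0.0036, -0.0048, 0.0001] turn [-0.04, 0.0, -0.01] rows 0.1 t 33.4667 pos [0.5917 0.0803 0.0371] q [-3. 12.]
[-1.6315647  -3.35621945 -1.15722416]
```

Converted, 0.0024 m is 0.006, 0.0018 m is 0.0045.

play_rows(
  motion=[
    [[0.0015,-0.0005,0,0,0,0],[0.003,-0.001,0,0,0,0],[0.0045,-0.0013,0,0,0,0],[0.006,-0.0018,0,0,0,0]],
  ],
)

```text
time_s: 33.85
position: [0.5917, 0.0828, 0.0371]
tcp_rot: [[0.259, 0.966, -0.0], [0.966, -0.259, 0.0], [-0.0, -0.0, -1.0]]
force: [-2.6, -3.0, -0.7]
opening: 0.008
grasp_force: 1.7
```

Converted, 0.001 m is 0.0025, 0.0005 m is 0.0013.

play_rows(
  motion=[
    [[0.0013,-0.0003,0,0,0,0],[0.0025,-0.0008,0,0,0,0],[0.0025,-0.0008,0,0,0,0]],
  ],
)

```text
time_s: 34.1
position: [0.5919, 0.0839, 0.0372]
tcp_rot: [[0.259, 0.966, -0.0], [0.966, -0.259, 0.0], [0.0, -0.0, -1.0]]
force: [-1.7, -2.9, -0.3]
opening: 0.005
grasp_force: 1.5
```

play_rows(
  motion=[
    [[0.0013,-0.0003,0,0,0,0],[0.0025,-0.0008,0,0,0,0],[0.0025,-0.0008,0,0,0,0]],
  ],
)

```text
time_s: 34.35
position: [0.5919, 0.0849, 0.0372]
tcp_rot: [[0.259, 0.966, 0.0], [0.966, -0.259, 0.0], [0.0, 0.0, -1.0]]
force: [-2.7, -2.8, -0.5]
opening: 0.005
grasp_force: 1.6
```

```bash
python3 gap.py
```

```text
ctr [0.6057 0.1416] r 0.0466546506172541 gap to fence 0.0008299435653615905
```

Converted, 0.001 m is 0.0025, 0.0005 m is 0.0013.

play_rows(
  motion=[
    [[0.0013,-0.0003,0,0,0,0],[0.0025,-0.0008,0,0,0,0],[0.0025,-0.0008,0,0,0,0]],
  ],
)

```text
time_s: 34.7
position: [0.5919, 0.0851, 0.0373]
tcp_rot: [[0.258, 0.966, 0.0], [0.966, -0.258, -0.001], [-0.001, 0.0, -1.0]]
force: [-3.1, -5.9, -0.5]
opening: 0.003
grasp_force: 3.0
```

Converted, 0.001 m is 0.0025, 0.0005 m is 0.0013.

play_rows(
  motion=[
    [[0.0013,-0.0003,0,0,0,0],[0.0025,-0.0008,0,0,0,0],[0.0025,-0.0008,0,0,0,0]],
  ],
)

```text
time_s: 34.95
position: [0.5919, 0.0852, 0.0374]
tcp_rot: [[0.258, 0.966, -0.0], [0.966, -0.258, -0.002], [-0.002, 0.001, -1.0]]
force: [-3.5, -9.2, -0.7]
opening: 0.006
grasp_force: 4.6
```

```bash
python3 gap.py;python3 - <<'E'
from meas import *
c=cap('wrist')
cc=c['frame'][0:120,0:400,::-1]
cv2.imwrite('pics/w16.png',cv2.resize(cc,(800,240)))
s=imaging.capture('side')['frame'][150:310,220:440,::-1]
cv2.imwrite('pics/s16.png',np.vstack([cv2.resize(cc,(800,240)),cv2.resize(s,(800,360))]) )
E
```

```text
(no output)
```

View pics/s16.png

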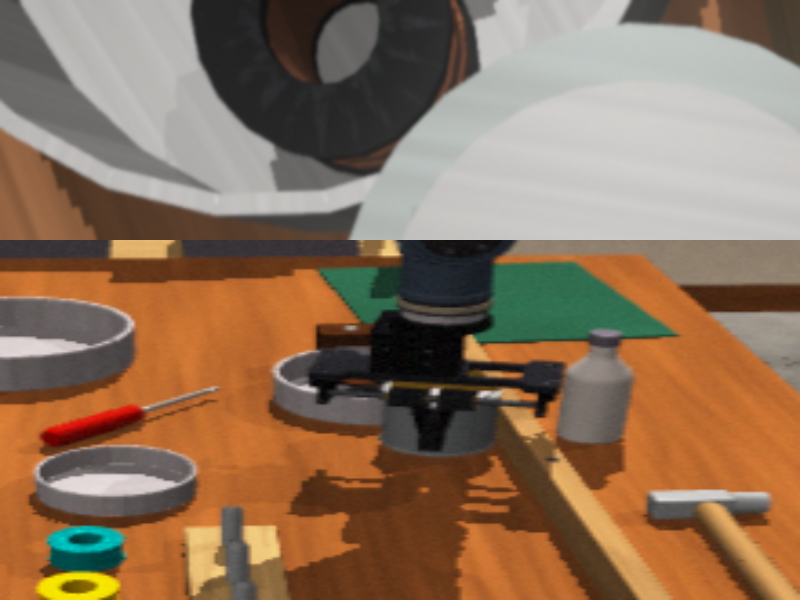

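The can has met the tin: motion stopped and the force rose to 9 N. The tin wall runs behind the can's edge at (380,180) of the crop. Backing off to check everything.

play_rows(
  motion=[
    [[-0.0125,0,0,0,0,0],[-0.075,0,0,0,0,0],[-0.175,0,-0.05,0,0,0],[-0.25,0,-0.15,0,0,0],[-0.325,-0.05,-0.25,0,0,0],[-0.4,-0.125,-0.35,0,0,0],[-0.475,-0.2,-0.45,0,0,0],[-0.55,-0.275,-0.5,0,0,0]],
  ],
)

```text
time_s: 35.82
position: [0.4718, -0.0735, 0.2054]
tcp_rot: [[0.259, 0.966, 0.007], [0.966, -0.259, -0.001], [0.001, 0.007, -1.0]]
force: [0.3, -0.8, 0.8]
opening: 0.002
grasp_force: 0.0
```

play_rows(
  motion=[
    [[-0.375,-0.05,0,0,0,0],[-0.375,-0.05,0,0,0,0],[-0.375,-0.05,0,0,0,0],[-0.375,-0.05,0,0,0,0],[-0.375,-0.05,0,0,0,0],[-0.375,-0.05,0,0,0,0]],
  ],
)

```text
time_s: 36.32
position: [0.4128, -0.2138, 0.2035]
tcp_rot: [[0.263, 0.965, 0.004], [0.965, -0.263, -0.001], [-0.0, 0.004, -1.0]]
force: [0.4, 0.7, -0.7]
opening: 0.008
grasp_force: 0.0
```

```bash
python3 wt.py top; python3 can.py top;python3 - <<'E'
from meas import *
c=cap('top')
for r in finder.recognise('top','reel_a'): print(round(r['confidence'],2),np.array(r['at']))
cv2.imwrite('pics/t17.png',cv2.resize(c['frame'][140:340,110:380,::-1],(800,592),interpolation=cv2.INTER_CUBIC))
E
```

```text
0.73 cam [0.3322 0.0449] px [131.0217 376.8576] ctr [0.2384 0.4498] rms 0.01303619993363349 180 free (0.24818162620067596, 0.41359466314315796, 0.12167306989431381)
0.59 cam [0.3322 0.0449] px [202.6018 226.5177] ctr [0.566  0.2697] rms 0.0008167170412211996 128 free (0.561744213104248, 0.2668152451515198, 0.09128021448850632)
top 0.63 px [259. 204.] ctr [0.6041 0.1423] rms 0.0012 touch x 0.60783000572943
top 0.43 px [320. 177.] ctr [ 0.673  -0.2665] rms 0.0689 touch x 0.6198080921267325
0.98 [0.5563 0.2199 0.0328]
0.79 [0.5891 0.2707 0.0253]
0.59 [0.5656 0.3218 0.0308]
0.49 [ 0.3315 -0.1935  0.0306]
```

View pics/t17.png

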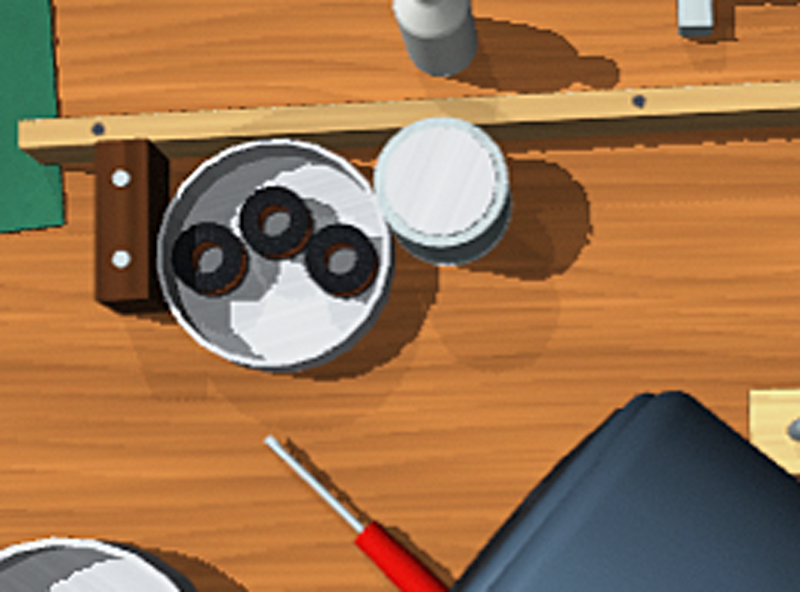

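The top view shows three reels flat in the tin at (210,258), (276,222) and (342,260) of the crop. The tin is home at the stop, and the can stands against the fence and the tin: their centres are 0.133 m apart, exactly touching. Handing in.

```bash
python3 -c "
from rig import bot
print(bot.hand_in())"
```

```text
the job is handed in; nothing more can be done
None
```

I handed the job in, with no verdict returned: three reels lie flat and apart in the tin, the tin is against the stop on the fence, and the single can present stands against the fence touching the tin.

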